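# Load the laser burn-in fixture and arm the driver

### The job

Move the finished laser modules (green; one or two) from the black fixture into the white tray, lying flat, and seat every waiting (gold) module flat and square in a pocket of the fixture, nose in its slot. Only when all that is done, lift the red safety cover on the laser driver, flip the toggle fully over to armed (towards the red mark), and close the cover fully again. Leave everything else on the bench where it is.

Things in the scene. Friction and masses are not known exactly. Their poses are not given: they have to be found in the camera images.
- new0: Waiting laser module on the mat; two or three of new0..new2 are present. 80 (x) x 56 (y) x 12 mm aluminium plate with a gold (brass) package 50 x 30 (y) x 24 mm high on its middle (36 mm high in all): grip it across the 30 mm. Blue nose 14 long x 20 wide x 12 mm high on the plate's +x end. 0.2 to 0.3 kg. Origin: centre of the underside
- new1: Another waiting laser module, the same as new0; may be absent
- new2: Another waiting laser module, the same as new0; may be absent
- done0: Finished laser module left in pocket0; one or two of done0..done2 are present. 80 (x) x 56 (y) x 12 mm aluminium plate with a green package 50 x 30 (y) x 24 mm high on its middle (36 mm high in all): grip it across the 30 mm. Blue nose 14 long x 20 wide x 12 mm high on the plate's +x end. 0.2 to 0.3 kg. Origin: centre of the underside
- done1: A finished module that sits in pocket1 at the start, the same as done0; may be absent
- done2: A finished module that sits in pocket2 at the start, the same as done0; may be absent
- fixture: Black fixture fixed to the bench, 124 (x) x 248 (y) x 18 mm high, with three open pockets side by side along y (pitch 76 mm). Each is 84 x 60 mm (2 mm of play each side), its floor at 10 mm, rim at 18 mm, with a 26 mm slot through its +x wall for the nose: modules go in nose to the fixture's +x and cannot seat reversed. Origin: underside, under the middle pocket
- pocket0 (a point): Centre of the floor of the pocket at the fixture's -y end; axes as the fixture's. A seated module's origin lies here and its axes agree with these
- pocket1 (a point): The same for the middle pocket
- pocket2 (a point): The same for the pocket at the +y end
- tray: White open tray for finished modules, fixed to the bench, 150 (x) x 190 (y) x 25 mm high outside, walls and floor 4 mm. Two modules fit side by side along y, noses along the tray's x. Origin: centre of its underside
- driver: Grey laser driver box fixed to the bench, 180 (x) x 110 (y) x 60 mm high, with the guarded arming toggle on its top. Origin: centre of its underside
- cover (a joint): Red hinged safety cover over the toggle, 72 long x 52 wide x 52 mm high, 0.08 kg: 0 = shut, up to 1.8 rad = thrown back; opening lifts its near (-x) end up and over. Stiff hinge (0.07 N m of friction): it stays where it is left. It may start a little ajar
- cover_tab (a point): Grip point on the cover's yellow tab, a fin 10 mm thick (driver's y), 24 mm high, standing out 44 mm from the cover's near end (this point is 26 mm from that end); moves with the cover. When shut it lies 98 mm towards -x and 40 mm up from the hinge. Gripped across its thickness it can turn between the fingers
- cover_hinge (a point): Centre of the cover's hinge line, 62 mm towards +x from the driver's centre and 62 mm above the bench; the line runs along the driver's y. Axes as the driver's
- toggle (a joint): Steel bat toggle under the cover, 42 mm long, 9 mm thick, swinging sideways: near 0 = safe, leaning 0.4 rad to the driver's +y (green mark); 0.8 rad = armed, leaning as far to -y (red mark). Friction of 0.05 N m: it stays where it is left
- toggle_tip (a point): Tip of the toggle, moves with it
- toggle_pivot (a point): The toggle's pivot, on the driver's top (60 mm above the bench), 37 mm nearer than the hinge; the toggle swings about the driver's x through it
- mouse: Bystander: grey computer mouse, 105 x 60 x 32 mm, on the bench
- tweezers: Bystander: steel and blue tweezers, 150 mm long, lying flat
- driver_tool: Bystander: yellow screwdriver, 120 mm long, lying flat
- cleaner: Bystander: bottle of cleaner, 56 mm wide, 120 mm high
- swabs: Bystander: swab jar, 64 mm wide, 75 mm high
- fibre_cap_box: Bystander: clear box of caps, 90 x 60 x 33 mm
Things that resemble listed ones, but are neither listed nor needed, are in the scene too. What is shaped like the new0 but brown or pink is not meant.

How it is judged:
By the outcome, as a careful person would: the job done as asked, in the order asked, and still so for the second after the job is handed in, with the robot touching nothing.
Of new0, new1, new2 only 2 to 3 are there at a start; the rules pass over those that are not, and their reading is None.
Of done0, done1, done2 only 1 to 2 are there at a start; the rules pass over those that are not, and their reading is None.
At some moment in a run one of new0, new1, new2 may be knocked a few centimetres aside while the robot is not near it.
Once in a run the grip may slacken for a moment while it holds something.
It also fails if it takes over 208 s, if anything falls off the work surface, if the arm or the gripper's body presses on something with over 40 N, if the wrist force passes 120 N, or if a joint passes its speed limit or range.

### The arm

A 6-joint arm with a two-finger parallel gripper is mounted at the origin on the work surface. World frame = base frame: x ahead of the robot, y to its left, z up, the work surface at z = 0. Lengths are in m, angles in rad, forces in N, time in s.
With the tool pointing down it reaches from about 0.375 to 0.9 m from the base axis. Payload 3.1 kg.
Tool frame: the origin (TCP) lies midway between the tips of the shut fingers; the grasp point (between the pads) lies 19 mm behind it; z points along the fingers, y is the line along which they close (so a half turn about z gives the same grasp; the last joint's range is limited). The gripper opens to 85 mm and grips with 20 to 120 N. Pads are 22 mm wide; open, the fingers measure 114 mm over their backs; the gripper's body (76 mm by 85 mm) begins 54 mm behind the grasp point. The pads swing forward as they close: fully open they stand 13 mm farther back than shut.
Start: joints at [1.04, 0.527, 1.433, -0, 1.181, -0.178], TCP at [0.216, 0.586, 0.231] pointing down, gripper open.
Joint ranges: [-3.08, 3.08], [-0.75, 2.2], [0.22, 2.44], [-1.43, 4.57], [0, 2.65], [-2.85, 2.85]. Speed limits (rad/s): [2.79, 2.79, 3.14, 3.14, 3.14, 3.14].

### API

Orientations are given as a unit quaternion [x, y, z, w].
In Python, from rig import get_state, snapshot, get_calibration, bot gives the robot as it stands.
- The arm moves only by the tool step_arm, never from a script. Its argument "motion" is a list that holds one entry, the list of rows, each a list of 7 numbers: the shift along the tool's x, y, z in units of 25 cm (1.0 is 25 cm), then the turn, a rotation vector about the tool's x, y, z in units of 180 degrees (1.0 is 180 degrees), then the opening, from -1 (shut) to 1 (fully open). A call has 1 to 12 rows; each row is the pose to reach, as a shift and turn from the pose commanded when the call began, along the tool's axes at that moment, turning the shorter way round; what a row does not reach only later rows make up. A row lasts 1/12 s, in which the tool goes at most 41.7 mm and 7.16 degrees, less where a joint would pass 70% of its speed; a pose out of reach is approached as far as the arm can. A call with a number of a shift or a turn outside -1 to 1 is refused whole. A call with a gripper value outside its range is refused whole. The fingers move at their own pace and stop on an object; the grip force is fixed at half the most. Time passes only in rows, so rows that repeat a pose let the fingers close. It gives the time, the measured TCP pose, the force, the opening and the grip force at its end, in the units of the state.
- get_state(): the state, without advancing time (a new reading comes with each control period).
- snapshot(name): name is "scene" or "top"; returns (picture, depth): 420x560x3 uint8, blue, green, red; 420x560 float32, m along the optical axis (not along the pixel's ray), 0 where there is no reading.
- get_calibration(name): a dict with "intrinsics" (3x3 intrinsics, pixels), "extrinsics" (4x4, takes a point from world to camera coordinates). Camera axes: x right, y up, looking along -z (the intrinsics and any distortion apply to the point x, -y, -z); pixel columns grow to the right and rows downward; lengths in m; the calibration is good to about 2 mm. A picture is of the moment at which its call begins. get_calibration takes no time and is no camera call.
- bot.finish_job(): hands the job in; it is judged then, once.
The state is a dict: "time": time; "joint_pos": joint angles; "qd": joint speeds; "effort": joint torques, N m; "eef_pos": TCP position; "ee_rot": TCP orientation; "ft_force": force on the tool from outside, world axes, zero at the start; "moment": the same for the moment, N m; "finger_gap": opening from 0.0 (shut) to 1.0 (fully open); "finger_force": force on a finger pad.
Only numpy, scipy, OpenCV 4.12 (cv2) and the standard library are available. Lean on these libraries where they do the work, as an engineer would, in place of code of your own. Each camera call takes 0.05 s, during which the arm holds its last target. There are 200 camera calls.

## Working session

There is one attempt and no reset: what is moved stays moved. The work goes in short steps, Python scripts to look and compute and a tool call to move; the robot and the scene stay as the last step left them, time stands still between calls to the robot, and variables do not carry over. Pictures are saved under pics/ and viewed, at most 14 in all, crops included, and the job is handed in when it is done.

Besides the shell and the picture viewer there is one more tool, called after ">>>" as a command line: name --argument value ..., lists and objects as JSON in quotes. step_arm: Moves the arm, as the interface text tells. Shifts and turns lie within -1 to 1; 1 stands for 25 cm of shift or 180 degrees of turn. Its arguments: {"type":"object","properties":{"motion":{"type":"array","items":{"type":"array","items":{"type":"array","items":{"type":"number"}}}}},"required":["motion"]}

```bash
mkdir -p pics; ls; cat > h.py <<'E'
import numpy as np, cv2
from rig import get_state, snapshot, get_calibration, bot
def world(name, depth):
    c=get_calibration(name); K=np.array(c["intrinsics"]); T=np.linalg.inv(np.array(c["extrinsics"]))
    v,u=np.mgrid[0:depth.shape[0],0:depth.shape[1]]
    x=(u-K[0,2])/K[0,0]*depth; y=(v-K[1,2])/K[1,1]*depth
    P=np.stack([x,-y,-depth,np.ones_like(depth)],-1)@T.T
    return P[...,:3]
E
python3 - <<'E'
from h import *
for n in("scene","top"):
    p,d=snapshot(n); cv2.imwrite(f"pics/{n}0.png",p); np.save(f"{n}0.npy",d)
    c=get_calibration(n); print(n,c)
print(get_state())
E
```

```text
pics
scene {'intrinsics': array([[531.15074464,   0.        , 279.72968369],
       [  0.        , 531.15074464, 208.45743811],
       [  0.        ,   0.        ,   1.        ]]), 'extrinsics': array([[-0.62858993,  0.77765372, -0.01137489,  0.35510878],
       [-0.50268284, -0.39507959,  0.76890967,  0.2225709 ],
       [ 0.59345148,  0.48904684,  0.63925623, -1.62849552],
       [ 0.        ,  0.        ,  0.        ,  1.        ]])}
top {'intrinsics': array([[419.33333182,   0.        , 284.79284177],
       [  0.        , 419.33333182, 200.47997404],
       [  0.        ,   0.        ,   1.        ]]), 'extrinsics': array([[-0.00368831, -0.99995193,  0.00908509, -0.00798575],
       [ 0.98088576, -0.00185016,  0.19457568, -0.54160147],
       [-0.19454951,  0.00962909,  0.98084543, -1.0552957 ],
       [ 0.        ,  0.        ,  0.        ,  1.        ]])}
{'time': 0.1, 'joint_pos': array([ 1.03952331e+00,  5.28365611e-01,  1.43380222e+00,  2.54884839e-05,
        1.18139695e+00, -1.78515109e-01]), 'qd': array([-0.00144412, -0.00079876, -0.00302202,  0.00193149, -0.00162107,
       -0.0012017 ]), 'effort': array([ 4.60801730e-04, -4.43305743e+01, -1.78587699e+01, -1.72575747e-04,
        3.87918277e-03, -2.00082792e-05]), 'eef_pos': array([0.21556665, 0.58594987, 0.23042722]), 'ee_rot': array([ 1.75470553e-01,  9.84484186e-01, -9.20517843e-04, -3.53698407e-04]), 'ft_force': array([-0.01926428,  0.02443817,  0.2282639 ]), 'moment': array([-0.05435617,  0.00751129, -0.00462523]), 'finger_force': 0.0, 'finger_gap': 0.9978745075037636}
```

View pics/top0.png

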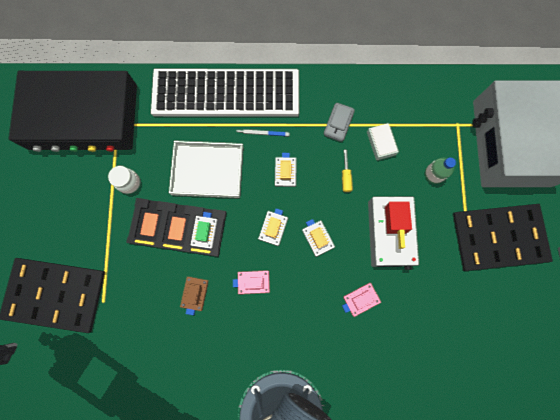

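View pics/scene0.png

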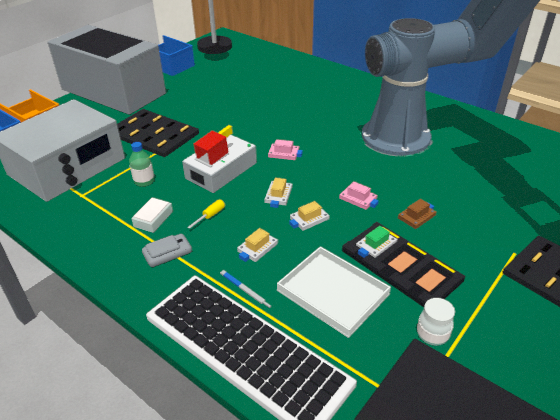

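The top view shows gold modules at (286,171), (273,227) and (318,237). One green module sits at (203,231) in the fixture's right-hand pocket. The tray is at (206,169) and the driver at (394,232). The pink (253,282), (362,299) and brown (194,294) modules are decoys, as are the black trays at the sides. I'll confirm with an enlarged crop and measure.

```bash
cat >> h.py <<'E'
def rect(pts):
    (c,s,a)=cv2.minAreaRect((pts*1000).astype(np.float32))
    if s[0]<s[1]: s=s[::-1]; a+=90
    return np.array(c)/1000,np.array(s),(a+90)%180-90
def near(P,c,r): return np.hypot(P[...,0]-c[0],P[...,1]-c[1])<r
def modules(P,pic,base=0.0):
    hsv=cv2.cvtColor(pic,cv2.COLOR_BGR2HSV); H,S,V=[hsv[...,i].astype(int) for i in range(3)]
    out=[]
    for nm,lo,hi in(("gold",18,32),("green",50,80)):
        m=(H>=lo)&(H<=hi)&(S>90)&(V>90)&(P[...,2]>0.022)&(P[...,2]<0.2)
        n,l,st,ce=cv2.connectedComponentsWithStats(cv2.morphologyEx(m.astype(np.uint8),cv2.MORPH_CLOSE,np.ones((5,5))))
        for i in range(1,n):
            if st[i,4]<60: continue
            q=P[(l==i)&m]; z=np.percentile(q[:,2],70)
            c0=np.median(q[:,:2],0)
            if np.hypot(*c0)>1.0: continue
            t=q[np.abs(q[:,2]-z)<0.006]
            nb=near(P,c0,0.065)
            blue=nb&(H>100)&(H<125)&(S>120)
            bl=P[blue]; 
            c,s,a=rect(t[:,:2])
            r=[nm,ce[i].round(),c.round(4),s.round(1),round(a,1),round(z,4),st[i,4]]
            if len(bl)>5:
                b=bl.mean(0); d=b[:2]-c; r+=["nose",round(np.degrees(np.arctan2(d[1],d[0])),1),round(np.hypot(*d)*1000,1),len(bl)]
            # whole plate by height
            pl=nb&(P[...,2]>z-0.03)&(P[...,2]<z-0.018)&~blue&(S<70)&(V>110)
            if pl.sum()>30: 
                c,s,a=rect(P[pl][:,:2]); r+=["plate",c.round(4),s.round(1),round(a,1)]
            out.append(r)
    return out
E
python3 - <<'E'
from h import *
for n in("top","scene"):
    p=cv2.imread(f"pics/{n}0.png"); d=np.load(f"{n}0.npy"); P=world(n,d)
    print(n)
    for r in modules(P,p): print(*r)
    # table height check
    g=(p[...,1]>60)&(p[...,2]<40)&(P[...,0]>0.3)&(P[...,0]<.8)&(abs(P[...,1])<.35); print("mat z",np.percentile(P[g][:,2],[10,50,90]).round(4))
    if n=="top":
        for v,u in((169,206),(215,394),(260,380),(240,402),(215,400),(205,190),(228,177),(150,100)): print(u,v,P[v,u].round(4))
        w=cv2.resize(p[130:280,120:430],None,fx=2.5,fy=2.5,interpolation=cv2.INTER_CUBIC); cv2.imwrite("pics/crop1.png",w)
E
```

```text
top
gold [285. 170.] [ 0.6335 -0.0106] [50.2 27.4] -0.3 0.0357 197 nose -2.2 48.8 32 plate [ 0.6334 -0.0094] [80.4 55.8] -2.5
gold [347. 181.] [ 0.6048 -0.1808] [57.  16.9] -1.5 0.0253 115
gold [272. 227.] [0.4743 0.0238] [48.9 29.6] -18.0 0.0359 206 nose -19.5 48.8 35 plate [0.4749 0.024 ] [80.9 55.2] -18.5
gold [318. 237.] [ 0.4467 -0.0986] [48.3 29.7] 26.6 0.0362 218 nose 25.7 47.5 36 plate [ 0.4471 -0.0983] [80.8 56.5] 26.4
gold [401. 238.] [ 0.4333 -0.2948] [42.3 11.8] 1.6 0.1203 121
green [442. 168.] [ 0.6253 -0.4247] [43.5 37.7] 39.6 0.0876 256 nose -71.0 2.8 93
green [202. 231.] [0.4626 0.2086] [49.8 28.2] -7.4 0.0462 230 nose -8.4 49.1 42 plate [0.4633 0.2089] [80.4 59. ] -8.9
mat z [-0.0043 -0.0015  0.0015]
206 169 [0.6407 0.2097 0.0073]
394 215 [ 0.4919 -0.2796  0.1161]
380 260 [ 0.3842 -0.2517  0.0638]
402 240 [ 0.4293 -0.2943  0.1213]
400 215 [ 0.4919 -0.2946  0.1156]
190 205 [ 0.5407  0.2528 -0.0044]
177 228 [0.4748 0.2822 0.0098]
100 150 [0.6985 0.5119 0.0007]
scene
gold [549.   7.] [-0.897   0.1184] [84.2 26.3] 87.4 0.17 123
gold [226. 131.] [ 0.4324 -0.2943] [44.6 15. ] 5.4 0.1213 93
gold [278. 186.] [ 0.4483 -0.0996] [54.7 30.1] 26.7 0.0369 197 nose 26.8 48.6 56 plate [ 0.4504 -0.0992] [85.  57.1] 26.6
gold [213. 206.] [ 0.6092 -0.1808] [59.9 20.5] -2.1 0.0259 103
gold [309. 210.] [0.4768 0.0223] [51.7 35.7] -20.3 0.0364 257 nose -15.3 47.7 50 plate [0.476  0.0216] [82.4 64.2] -19.7
gold [257. 238.] [ 0.6353 -0.0109] [53.9 32.4] -1.1 0.0367 295 nose 0.0 48.3 67 plate [ 0.6351 -0.01  ] [86.6 57.1] -3.5
green [139. 160.] [ 0.6368 -0.4173] [45.4 37.4] -31.7 0.0868 312 nose -118.9 11.1 87
green [377. 237.] [0.4658 0.2082] [52.6 32.8] -9.3 0.0467 350 nose -8.7 47.8 78 plate [0.4628 0.2081] [88.8 62.9] -6.5
mat z [-0.0021  0.0002  0.0025]
```

View pics/crop1.png

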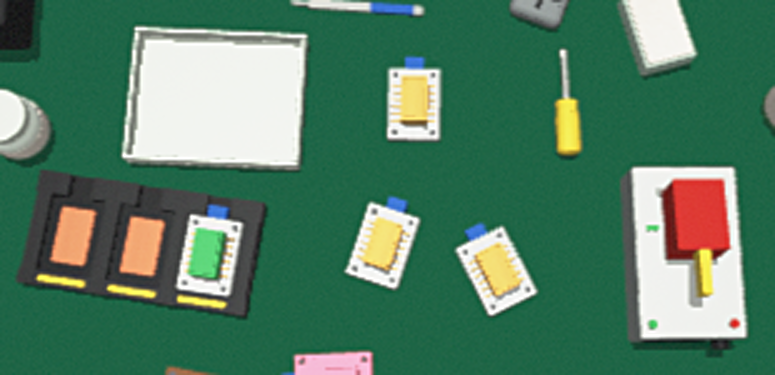

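The crop confirms three gold modules, a green one in the right-hand pocket with its nose up (+x), and two empty orange-floored pockets. The pink one is a decoy. Next I'll measure the fixture, tray, driver and cover.

```bash
python3 - <<'E'
from h import *
for n in("top","scene"):
    p=cv2.imread(f"pics/{n}0.png"); d=np.load(f"{n}0.npy"); P=world(n,d)
    hsv=cv2.cvtColor(p,cv2.COLOR_BGR2HSV); H,S,V=[hsv[...,i].astype(int) for i in range(3)]
    print(n)
    fx=near(P,(0.474,0.285),0.16)&(V<75)&(S<90)&(P[...,2]>0.012)&(P[...,2]<0.025)
    fx=cv2.morphologyEx(fx.astype(np.uint8),cv2.MORPH_OPEN,np.ones((2,2)))>0
    q=P[fx]; print("fixture",*rect(q[:,:2]),np.median(q[:,2]),len(q))
    og=near(P,(0.474,0.285),0.16)&(H<14)&(S>80)&(V>120)
    k,l,st,ce=cv2.connectedComponentsWithStats(og.astype(np.uint8))
    for i in range(1,k):
        if st[i,4]>60: q=P[l==i]; print("floor",*rect(q[:,:2]),q[:,2].mean().round(4),q[:,:2].mean(0))
    tr=near(P,(0.6407,0.2097),0.14)&(S<50)&(V>90)&(P[...,2]>0.001)&(P[...,2]<0.03)
    q=P[tr]; print("tray",*rect(q[:,:2]),len(q)); q=q[q[:,2]>0.018]; print("rim",*rect(q[:,:2]),np.median(q[:,2]))
    dr=near(P,(0.45,-0.28),0.16)&(S<50)&(V>90)&(P[...,2]>0.053)&(P[...,2]<0.067)
    q=P[dr]; print("driver top",*rect(q[:,:2]),np.median(q[:,2]))
    rd=near(P,(0.45,-0.28),0.16)&((H<8)|(H>172))&(S>130)&(P[...,2]>0.07)
    q=P[rd]; print("cover z",np.percentile(q[:,2],[1,10,50,90,99]).round(4))
    t=q[q[:,2]>0.107]; print("cover top",*rect(t[:,:2])); A=np.c_[t[:,:2],np.ones(len(t))]; print("plane",np.linalg.lstsq(A,t[:,2],rcond=None)[0])
    ye=near(P,(0.43,-0.29),0.06)&(H>18)&(H<35)&(S>90)&(P[...,2]>0.07); q=P[ye]
    t=q[q[:,2]>np.percentile(q[:,2],90)-.008]; print("tab",*rect(t[:,:2]),np.percentile(q[:,2],[2,50,98]).round(4)); 
    t0=t-t.mean(0); print("tab axis",np.linalg.svd(t0,full_matrices=False)[2][0],t[np.argmin(t[:,0])],t[np.argmax(t[:,0])])
E
```

```text
top
fixture [0.45054102 0.19450754] [437.57427979 142.01795959] 75.17417907714844 0.01613216859328448 1204
floor [0.48596368 0.35834924] [61.44821167 39.55317688] -9.191925048828125 0.009 [0.48591683 0.35889972]
floor [0.47496548 0.2840083 ] [62.24204636 39.42580032] -8.801292419433594 0.0092 [0.47445206 0.28357859]
floor [0.32967554 0.22795691] [45.67218018 26.34202194] 85.7166519165039 0.0142 [0.33284541 0.23218055]
tray [0.61317914 0.20955295] [221.47451782 191.81335449] -2.1186141967773438 3002
rim [0.60902753 0.21010663] [213.23779297 190.88549805] -2.347137451171875 0.022606000898332756
driver top [ 0.46088647 -0.2941994 ] [178.73417664 110.98307037] 0.23617488145828247 0.05891305942675229
cover z [0.0798 0.0982 0.1148 0.1184 0.1206]
cover top [ 0.49051321 -0.29376938] [70.91056061 53.01940918] 0.15169838070869446
plane [-0.06742718 -0.01548205  0.14365856]
tab [ 0.43332333 -0.29482101] [42.29662323 11.76123524] 1.5541590452194214 [0.0989 0.1188 0.1241]
tab axis [-0.99842771  0.00612706  0.05571868] [ 0.41226128 -0.2982895   0.12102542] [ 0.45440854 -0.29221021  0.11651873]
sce
[... 285 characters left out ...]
844 0.0108 [0.48615533 0.35841604]
tray [0.60962762 0.20907408] [216.88571167 192.12979126] -2.5335540771484375 5416
rim [0.60948322 0.20906308] [216.57029724 192.05484009] -2.765625 0.023537264592201013
driver top [ 0.46434186 -0.29421368] [184.41870117 114.09181976] 0.8365137577056885 0.060062244288800415
cover z [0.0707 0.0776 0.1113 0.1187 0.1214]
cover top [ 0.49498929 -0.29455997] [75.84223175 56.96974945] 0.12442446500062943
plane [-0.06694093 -0.03906745  0.13751387]
tab [ 0.43247437 -0.29466422] [44.33757019 15.4528513 ] 3.5358550548553467 [0.0992 0.1181 0.1235]
tab axis [ 0.99782778  0.06530661 -0.00864695] [ 0.4106893  -0.30155854  0.12134473] [ 0.45451151 -0.30104371  0.12050982]
```

```bash
python3 - <<'E'
from h import *
def big(m):
    k,l,st,_=cv2.connectedComponentsWithStats(m.astype(np.uint8)); return l==1+np.argmax(st[1:,4])
for n in("top","scene"):
    p=cv2.imread(f"pics/{n}0.png"); d=np.load(f"{n}0.npy"); P=world(n,d)
    hsv=cv2.cvtColor(p,cv2.COLOR_BGR2HSV); H,S,V=[hsv[...,i].astype(int) for i in range(3)]
    m=near(P,(0.474,0.285),0.142)&(V<90)&(P[...,2]>0.0135)&(P[...,2]<0.024); m=big(m); print(n,"fixture",*rect(P[m][:,:2]),m.sum())
    m=near(P,(0.64,0.21),0.125)&(S<60)&(V>70)&(P[...,2]>-0.001)&(P[...,2]<0.03); m=big(m); print("tray",*rect(P[m][:,:2]),m.sum())
E
```

```text
top fixture [0.47713116 0.27429211] [146.21318054 124.13582611] 81.47549438476562 806
tray [0.64427771 0.21086072] [199.0773468  160.51940918] 87.59164428710938 3637
scene fixture [0.4838186  0.31194345] [190.57255554 129.19538879] 82.27853393554688 1522
tray [0.63054266 0.2080864 ] [192.27970886 175.00524902] 87.48775482177734 5559
```

```bash
cat >> h.py <<'E'
from scipy.spatial.transform import Rotation as Ro
def rows(*targets, start=None):
    "targets x,y,z,yawdeg (tool x heading, pointing down); prints shift/turn numbers from present pose"
    s=get_state(); p0=np.array(s["eef_pos"]); R0=Ro.from_quat(s["ee_rot"])
    if start is not None: p0=np.array(start[:3]); R0=down(start[3])
    for t in targets:
        sh=R0.inv().apply(np.array(t[:3])-p0)/.25
        rv=(R0.inv()*down(t[3])).as_rotvec()/np.pi
        print(t,"->",np.r_[sh,rv].round(4).tolist())
def down(yaw):
    c,s=np.cos(np.radians(yaw)),np.sin(np.radians(yaw))
    return Ro.from_matrix([[c,s,0],[s,-c,0],[0,0,-1]])
E
python3 - <<'E'
from h import *
rows((.4632,.2084,.14,171.4))
E
```

```text
(0.4632, 0.2084, 0.14, 171.4) -> [-1.4514, -1.0743, 0.3632, -0.0006, -0.0002, -0.0645]
```

>>> step_arm --motion '[[[-0.95,-0.7,0.1,0,0,-0.06,0.3],[-0.95,-0.7,0.1,0,0,-0.06,0.3],[-0.95,-0.7,0.1,0,0,-0.06,0.3],[-0.95,-0.7,0.1,0,0,-0.06,0.3],[-0.95,-0.7,0.1,0,0,-0.06,0.3],[-0.95,-0.7,0.1,0,0,-0.06,0.3],[-0.95,-0.7,0.1,0,0,-0.06,0.3],[-0.95,-0.7,0.1,0,0,-0.06,0.3],[-0.95,-0.7,0.1,0,0,-0.06,0.3]]]'

```text
time: 0.85
eef_pos: [0.3795, 0.3381, 0.2059]
ee_rot: [0.085, 0.996, -0.0, -0.001]
ft_force: [0.1, 0.5, -0.2]
finger_gap: 0.65
finger_force: 0.0
```

```bash
python3 - <<'E'
from h import *
rows((.4632,.2084,.12,171.4),(.4632,.2084,.03,171.4),(.4632,.2084,.0245,171.4)); s=get_state(); print(s["eef_pos"],s["finger_gap"],s["time"])
E
```

```text
(0.4632, 0.2084, 0.12, 171.4) -> [-0.4178, -0.4548, 0.3435, -0.0003, -0.0003, -0.0062]
(0.4632, 0.2084, 0.03, 171.4) -> [-0.4181, -0.4545, 0.7035, -0.0003, -0.0003, -0.0062]
(0.4632, 0.2084, 0.0245, 171.4) -> [-0.4182, -0.4544, 0.7255, -0.0003, -0.0003, -0.0062]
[0.37951347 0.33812915 0.20587169] 0.6502180240006675 0.85
```

>>> step_arm --motion '[[[-0.418,-0.455,0.4,0,0,-0.006,0.3],[-0.418,-0.455,0.4,0,0,-0.006,0.3],[-0.418,-0.455,0.4,0,0,-0.006,0.3],[-0.418,-0.455,0.4,0,0,-0.006,0.3],[-0.418,-0.455,0.4,0,0,-0.006,0.3],[-0.418,-0.455,0.4,0,0,-0.006,0.3],[-0.418,-0.455,0.4,0,0,-0.006,0.3],[-0.418,-0.455,0.4,0,0,-0.006,0.3]]]'

```text
time: 1.52
eef_pos: [0.4621, 0.2125, 0.1067]
ee_rot: [0.072, 0.997, 0.0, -0.0]
ft_force: [0.3, 1.1, 0.8]
finger_gap: 0.652
finger_force: 0.0
```

```bash
python3 - <<'E'
from h import *
rows((.4632,.2084,.0245,171.4),(.4632,.2084,.12,171.4)); s=get_state(); print(s["eef_pos"],s["finger_gap"],s["time"])
E
```

```text
(0.4632, 0.2084, 0.0245, 171.4) -> [-0.0066, -0.0157, 0.3287, 0.0002, -0.0001, 0.002]
(0.4632, 0.2084, 0.12, 171.4) -> [-0.0065, -0.0155, -0.0533, 0.0002, -0.0001, 0.002]
[0.46214233 0.21248097 0.10666686] 0.6516586277712497 1.5167
```

>>> step_arm --motion '[[[0,0,0.2,0,0,0.0,0.3],[0,0,0.2,0,0,0.0,0.3],[0,0,0.2,0,0,0.0,0.3],[0,0,0.2,0,0,0.0,0.3],[0,0,0.2,0,0,0.0,0.3],[0,0,0.2,0,0,0.0,0.3]]]'

```text
time: 2.02
eef_pos: [0.4636, 0.2115, 0.058]
ee_rot: [0.072, 0.997, 0.0, 0.001]
ft_force: [-0.5, -0.6, -0.7]
finger_gap: 0.647
finger_force: 0.0
```

```bash
python3 - <<'E'
from h import *
rows((.4632,.2084,.0245,171.4),(.4632,.2084,.12,171.4)); s=get_state(); print(s["eef_pos"],s["finger_gap"],s["time"])
E
```

```text
(0.4632, 0.2084, 0.0245, 171.4) -> [0.0002, -0.0127, 0.1338, 0.0004, 0.0009, 0.0017]
(0.4632, 0.2084, 0.12, 171.4) -> [-0.0009, -0.0123, -0.2482, 0.0004, 0.0009, 0.0017]
[0.46361122 0.21152264 0.05796222] 0.6467795325727288 2.0167
```

>>> step_arm --motion '[[[0,-0.0125,0.1,0,0,0.002,0.3],[0,-0.0125,0.134,0,0,0.002,0.3],[0,-0.0125,0.134,0,0,0.002,0.3],[0,-0.0125,0.134,0,0,0.002,0.3],[0,-0.0125,0.134,0,0,0.002,-1],[0,-0.0125,0.134,0,0,0.002,-1],[0,-0.0125,0.134,0,0,0.002,-1],[0,-0.0125,0.134,0,0,0.002,-1],[0,-0.0125,0.134,0,0,0.002,-1],[0,-0.0125,0.134,0,0,0.002,-1],[0,-0.0125,0.134,0,0,0.002,-1],[0,-0.0125,0.134,0,0,0.002,-1]]]'

```text
time: 3.02
eef_pos: [0.463, 0.208, 0.0238]
ee_rot: [0.076, 0.997, 0.0, 0.001]
ft_force: [-0.5, 0.2, 6.6]
finger_gap: 0.339
finger_force: 61.1
```

```bash
python3 - <<'E'
from h import *
rows((.4632,.2084,.0245,171.4),(.4632,.2084,.12,171.4),(.638,.21,.08,177.6)); s=get_state(); print(s["eef_pos"],s["finger_gap"],s["finger_force"],s["ft_force"])
E
```

```text
(0.4632, 0.2084, 0.0245, 171.4) -> [-0.0006, 0.0016, -0.0027, 0.0002, 0.0006, -0.0005]
(0.4632, 0.2084, 0.12, 171.4) -> [-0.0013, 0.0019, -0.3847, 0.0002, 0.0006, -0.0005]
(0.638, 0.21, 0.08, 177.6) -> [-0.6912, 0.1137, -0.2235, 0.0002, 0.0006, -0.0349]
[0.46299406 0.20802323 0.02381557] 0.3386481115649293 61.089688539505005 [-0.48119835  0.23434231  6.62142726]
```

>>> step_arm --motion '[[[0,0,-0.1,0,0,0,-1],[0,0,-0.2,0,0,0,-1],[-0.1,0.015,-0.25,0,0,-0.005,-1],[-0.22,0.035,-0.25,0,0,-0.01,-1],[-0.34,0.055,-0.25,0,0,-0.02,-1],[-0.46,0.075,-0.25,0,0,-0.025,-1],[-0.58,0.095,-0.25,0,0,-0.03,-1],[-0.66,0.11,-0.25,0,0,-0.035,-1],[-0.695,0.114,-0.25,0,0,-0.035,-1],[-0.695,0.114,-0.25,0,0,-0.035,-1],[-0.695,0.114,-0.25,0,0,-0.035,-1],[-0.695,0.114,-0.25,0,0,-0.035,-1]]]'

```text
time: 4.02
eef_pos: [0.6356, 0.2097, 0.0845]
ee_rot: [0.021, 1.0, -0.0, -0.002]
ft_force: [-0.6, 0.5, -2.3]
finger_gap: 0.339
finger_force: 60.2
```

```bash
python3 - <<'E'
from h import *
s=get_state(); print(s["eef_pos"],s["finger_gap"],s["finger_force"],s["ft_force"])
p,d=snapshot("scene"); cv2.imwrite("pics/s1.png",p); P=world("scene",d)
for r in modules(P,p): print(*r)
rows((.64,.21,.019,177.6),(.64,.21,.10,177.6))
E
```

```text
[0.63557538 0.20968425 0.08446944] 0.33894758060614194 60.17760515213013 [-0.64428883  0.47304319 -2.29518531]
gold [548.   7.] [-0.8969  0.1131] [87.8 22.1] 86.1 0.1727 127
gold [226. 131.] [ 0.4333 -0.295 ] [42.6 17.4] -1.1 0.1196 92
gold [278. 186.] [ 0.4493 -0.0991] [54.3 30.3] 26.9 0.0368 200 nose 26.9 48.0 56 plate [ 0.4477 -0.1007] [90.  56.7] 26.5
gold [214. 206.] [ 0.6099 -0.1776] [60.1 21.9] 2.9 0.0257 111
gold [309. 210.] [0.4756 0.0231] [52.6 34.1] -15.0 0.0368 262 nose -15.9 49.0 51 plate [0.5029 0.0137] [58.7 28.5] 73.0
gold [257. 238.] [ 0.6355 -0.0108] [51.2 32.6] -1.7 0.0368 290 nose -0.1 48.2 68 plate [ 0.6345 -0.012 ] [82.7 60.9] -0.9
green [139. 160.] [ 0.6344 -0.42  ] [48.3 37.6] -23.4 0.0862 311 nose -111.0 7.0 88
green [333. 262.] [0.6395 0.2099] [49.1 30.4] 1.6 0.1075 306 nose 0.0 45.5 87 plate [0.6425 0.2092] [89.6 59.4] -0.7
(0.64, 0.21, 0.019, 177.6) -> [-0.0178, 0.0017, 0.2629, -0.0002, -0.0012, 0.0002]
(0.64, 0.21, 0.1, 177.6) -> [-0.0165, 0.0015, -0.0611, -0.0002, -0.0012, 0.0002]
```

>>> step_arm --motion '[[[0,0,0.1,0,0,0,-1],[0,0,0.2,0,0,0,-1],[0,0,0.25,0,0,0,-1],[0,0,0.26,0,0,0,-1],[0,0,0.26,0,0,0,-1],[0,0,0.26,0,0,0,0.3],[0,0,0.26,0,0,0,0.3],[0,0,0.26,0,0,0,0.3],[0,0,0.26,0,0,0,0.3],[0,0,0.15,0,0,0,0.3],[0,0,0.0,0,0,0,0.3],[0,0,-0.1,0,0,0,0.3]]]'

```text
time: 5.07
eef_pos: [0.6394, 0.2099, 0.113]
ee_rot: [0.021, 1.0, 0.0, 0.001]
ft_force: [0.7, 0.5, 0.3]
finger_gap: 0.65
finger_force: 0.0
```

```bash
python3 - <<'E'
from h import *
s=get_state(); print(s["eef_pos"],s["finger_gap"],s["finger_force"],s["ft_force"])
p,d=snapshot("scene"); cv2.imwrite("pics/s2.png",p); P=world("scene",d)
for r in modules(P,p): print(*r)
rows((.634,-.0105,.08,178.6),(.634,-.0105,.0145,178.6))
E
```

```text
[0.63940939 0.20985408 0.1130427 ] 0.6503341391968903 0.0 [0.70995324 0.51024194 0.32254378]
gold [547.   7.] [-0.899   0.1135] [86.6 21. ] 84.2 0.1712 126
gold [226. 131.] [ 0.4333 -0.2952] [43.6 13.3] -2.5 0.1206 95
gold [278. 186.] [ 0.4491 -0.0995] [54.7 30.1] 27.1 0.0368 199 nose 27.3 48.3 55 plate [ 0.4482 -0.1001] [85.4 56.7] 26.4
gold [213. 206.] [ 0.609  -0.1783] [58.8 21.1] 1.4 0.0253 110
gold [304. 212.] [0.4892 0.013 ] [43.8 24.7] 36.8 0.0367 135 nose -5.4 34.0 51 plate [0.4842 0.0184] [66.7 59.5] -14.5
gold [257. 238.] [ 0.6346 -0.0112] [55.4 33.3] 1.4 0.0368 291 nose 0.5 49.2 68 plate [ 0.6343 -0.0113] [82.8 59.8] -2.7
green [139. 160.] [ 0.6345 -0.4224] [45.1 33.4] -32.7 0.0869 312 nose -123.2 5.2 86
green [335. 283.] [0.6401 0.2109] [51.2 31.4] -2.6 0.0409 380 nose -1.1 47.4 79 plate [0.6458 0.2094] [95.7 58.3] -1.4
(0.634, -0.0105, 0.08, 178.6) -> [0.0007, -0.8853, 0.1526, 0.0008, 0.004, -0.0055]
(0.634, -0.0105, 0.0145, 178.6) -> [0.0039, -0.8859, 0.4146, 0.0008, 0.004, -0.0055]
```

>>> step_arm --motion '[[[0.001,-0.12,0.0,0,0,-0.004,0.3],[0.001,-0.28,0.05,0,0,-0.006,0.3],[0.001,-0.44,0.12,0,0,-0.006,0.3],[0.001,-0.6,0.15,0,0,-0.006,0.3],[0.001,-0.76,0.2,0,0,-0.006,0.3],[0.001,-0.86,0.25,0,0,-0.006,0.3],[0.002,-0.886,0.25,0,0,-0.006,0.3],[0.002,-0.886,0.25,0,0,-0.006,0.3],[0.002,-0.886,0.25,0,0,-0.006,0.3],[0.002,-0.886,0.25,0,0,-0.006,0.3],[0.002,-0.886,0.25,0,0,-0.006,0.3],[0.002,-0.886,0.25,0,0,-0.006,0.3]]]'

```text
time: 6.12
eef_pos: [0.6291, -0.0099, 0.0485]
ee_rot: [0.01, 1.0, -0.0, 0.001]
ft_force: [1.0, -0.7, -0.6]
finger_gap: 0.651
finger_force: 0.0
```

```bash
python3 - <<'E'
from h import *
s=get_state(); print(s["eef_pos"],s["finger_gap"],s["finger_force"],s["ft_force"])
p,d=snapshot("scene"); cv2.imwrite("pics/s3.png",p); P=world("scene",d)
for r in modules(P,p): print(*r)
rows((.6335,-.0105,.0145,178.3),(.6335,-.0105,.08,178.3))
E
```

```text
[ 0.62905452 -0.00988578  0.04848905] 0.6509334528978785 0.0 [ 1.02856011 -0.73199194 -0.5531625 ]
gold [548.   7.] [-0.8954  0.113 ] [91.9 24. ] -89.9 0.1713 129
gold [226. 132.] [ 0.4384 -0.2966] [37.2 16.6] 1.6 0.1192 84
gold [279. 186.] [ 0.4482 -0.0966] [60.2 29.6] 35.2 0.0363 176 nose 31.6 42.9 8 plate [ 0.4442 -0.0895] [82.6 34.6] 25.0
gold [213. 206.] [ 0.6097 -0.1793] [61.5 20.5] 3.8 0.0251 111
gold [309. 210.] [0.4769 0.0224] [52.3 35.1] -20.2 0.0367 252 nose -15.1 47.7 52 plate [0.4777 0.0225] [86.8 60.6] -18.5
gold [256. 239.] [ 0.6349 -0.0115] [52.6 32. ] 2.1 0.0369 279 nose 0.9 49.0 68 plate [ 0.6342 -0.0114] [85.4 59.3] -1.8
green [139. 160.] [ 0.6338 -0.4226] [46.  32.4] -31.0 0.0867 309 nose -117.9 4.4 87
green [335. 283.] [0.6405 0.2105] [54. 31.] -3.8 0.041 380 nose -0.7 46.9 80 plate [0.6448 0.2094] [94.2 58.3] -2.4
(0.6335, -0.0105, 0.0145, 178.3) -> [-0.0181, -0.0013, 0.1355, -0.0, 0.0003, 0.0028]
(0.6335, -0.0105, 0.08, 178.3) -> [-0.0183, -0.0013, -0.1265, -0.0, 0.0003, 0.0028]
```

>>> step_arm --motion '[[[-0.018,-0.002,0.06,0,0,0.003,0.3],[-0.018,-0.002,0.1,0,0,0.003,0.3],[-0.018,-0.002,0.1355,0,0,0.003,0.3],[-0.018,-0.002,0.1355,0,0,0.003,0.3],[-0.018,-0.002,0.1355,0,0,0.003,0.3],[-0.018,-0.002,0.1355,0,0,0.003,-1],[-0.018,-0.002,0.1355,0,0,0.003,-1],[-0.018,-0.002,0.1355,0,0,0.003,-1],[-0.018,-0.002,0.1355,0,0,0.003,-1],[-0.018,-0.002,0.1355,0,0,0.003,-1],[-0.018,-0.002,0.1355,0,0,0.003,-1],[-0.018,-0.002,0.1355,0,0,0.003,-1]]]'

```text
time: 7.17
eef_pos: [0.6337, -0.0123, 0.0147]
ee_rot: [0.016, 1.0, -0.0, 0.001]
ft_force: [-0.3, 1.0, 5.1]
finger_gap: 0.335
finger_force: 62.1
```

```bash
python3 - <<'E'
from h import *
s=get_state(); print(s["eef_pos"],s["finger_gap"],s["finger_force"],s["ft_force"])
rows((.5,.12,.1,174),(.486,.3585,.1,171.4),(.486,.3585,.05,171.4))
E
```

```text
[ 0.63367914 -0.01228058  0.01468837] 0.3348739496763129 62.140241861343384 [-0.30331195  1.02202449  5.10438243]
(0.5, 0.12, 0.1, 174) -> [0.5512, 0.5114, -0.3421, -0.0, 0.0004, 0.023]
(0.486, 0.3585, 0.1, 171.4) -> [0.6381, 1.4631, -0.3423, -0.0, 0.0004, 0.0374]
(0.486, 0.3585, 0.05, 171.4) -> [0.6384, 1.4631, -0.1423, -0.0, 0.0004, 0.0374]
```

>>> step_arm --motion '[[[0,0,-0.12,0,0,0,-1],[0,0,-0.24,0,0,0,-1],[0.04,0.09,-0.34,0,0,0.005,-1],[0.1,0.22,-0.34,0,0,0.01,-1],[0.16,0.35,-0.34,0,0,0.015,-1],[0.22,0.48,-0.34,0,0,0.02,-1],[0.28,0.61,-0.34,0,0,0.025,-1],[0.34,0.74,-0.34,0,0,0.03,-1],[0.38,0.85,-0.34,0,0,0.037,-1],[0.41,0.94,-0.34,0,0,0.037,-1],[0.41,0.94,-0.34,0,0,0.037,-1]]]'

```text
time: 8.08
eef_pos: [0.5351, 0.23, 0.0981]
ee_rot: [0.072, 0.997, 0.0, -0.002]
ft_force: [1.1, -0.7, -2.0]
finger_gap: 0.336
finger_force: 61.3
```

```bash
python3 - <<'E'
from h import *
s=get_state(); print(s["eef_pos"],s["finger_gap"],s["finger_force"],s["ft_force"])
rows((.486,.3585,.06,171.4))
E
```

```text
[0.53514883 0.22999144 0.0980986 ] 0.33556594810189183 61.26525521278381 [ 1.10710429 -0.72907398 -2.00403446]
(0.486, 0.3585, 0.06, 171.4) -> [0.2678, 0.4805, 0.1535, 0.0001, -0.0011, 0.002]
```

>>> step_arm --motion '[[[0.06,0.1,0.0,0,0,0.002,-1],[0.13,0.22,0.0,0,0,0.002,-1],[0.2,0.34,0.05,0,0,0.002,-1],[0.25,0.44,0.1,0,0,0.002,-1],[0.268,0.48,0.15,0,0,0.002,-1],[0.268,0.48,0.15,0,0,0.002,-1],[0.268,0.48,0.15,0,0,0.002,-1],[0.268,0.48,0.15,0,0,0.002,-1],[0.268,0.48,0.15,0,0,0.002,-1],[0.268,0.48,0.15,0,0,0.002,-1]]]'

```text
time: 8.92
eef_pos: [0.491, 0.3535, 0.0621]
ee_rot: [0.078, 0.997, 0.0, 0.001]
ft_force: [-0.2, -1.2, -2.3]
finger_gap: 0.339
finger_force: 61.2
```

```bash
python3 - <<'E'
from h import *
s=get_state(); print(s["eef_pos"],s["finger_gap"],s["finger_force"],s["ft_force"])
for n in("scene","top"):
    p,d=snapshot(n); cv2.imwrite(f"pics/{n}4.png",p); P=world(n,d)
    for r in modules(P,p): print(*r)
rows((.486,.3585,.03,171.4),(.486,.3585,.0245,171.4))
p=cv2.imread("pics/scene4.png"); cv2.imwrite("pics/c4.png",cv2.resize(p[200:340,330:490],None,fx=4,fy=4))
E
```

```text
[0.49098398 0.35345601 0.06205251] 0.3389675225881493 61.16963982582092 [-0.15132169 -1.22034315 -2.32010661]
gold [226. 131.] [ 0.4347 -0.2942] [44.5 13.9] 0.0 0.1209 93
gold [278. 186.] [ 0.448  -0.0995] [59.8 30.9] 28.7 0.0371 198 nose 26.8 49.4 56 plate [ 0.4487 -0.1002] [85.5 57.4] 26.3
gold [214. 206.] [ 0.6091 -0.1781] [58.6 23.5] 5.7 0.0252 107
gold [309. 210.] [0.4763 0.0219] [52.3 33.3] -18.8 0.0366 261 nose -15.4 47.7 51 plate [0.4769 0.0238] [82.6 60.6] -19.5
gold [429. 261.] [0.4935 0.3536] [53.  31.3] -9.8 0.0842 358 nose -9.1 46.4 96 plate [0.4941 0.353 ] [83.5 57.3] -7.2
green [139. 160.] [ 0.6354 -0.4213] [46.4 34.7] -27.2 0.086 311 nose -125.3 6.5 87
green [335. 283.] [0.6392 0.209 ] [53.1 32.3] -1.5 0.041 386 nose 1.1 48.5 79 plate [0.6454 0.2095] [97.5 58.7] -4.3
gold [347. 180.] [ 0.6048 -0.1809] [56.6 16.8] -1.3 0.0246 107
gold [272. 227.] [0.4739 0.0238] [48.2 29.7] -17.7 0.0365 201 nose -19.7 49.2 36 plate [0.475 0.024] [80.3 55.5] -18.4
gold [143. 226.] [0.4731 0.3576] [30.5 13.1] 83.5 0.0831 93 nose -10.4 61.8 10 plate [0.4913 0.3519] [80.1 52.5] -8.9
gold [319. 237.] [ 0.4462 -0.0987] [47.4 30. ] 26.6 0.036 211 nose 25.4 48.2 35 plate [ 0.447  -0.0982] [80.6 56.7] 26.2
gold [401. 238.] [ 0.4334 -0.2942] [42.7 11. ] 1.7 0.1202 122
green [442. 168.] [ 0.6264 -0.4266] [41.1 38.2] 33.0 0.088 256 nose -97.7 0.9 93
green [204. 168.] [0.6376 0.21  ] [49.8 29. ] -1.4 0.0398 214 nose -2.9 48.8 27 plate [0.6384 0.2113] [105.   56.8] -2.6
(0.486, 0.3585, 0.03, 171.4) -> [0.0217, 0.0157, 0.1281, 0.0001, 0.0003, -0.002]
(0.486, 0.3585, 0.0245, 171.4) -> [0.0217, 0.0157, 0.1501, 0.0001, 0.0003, -0.002]
```

View pics/c4.png

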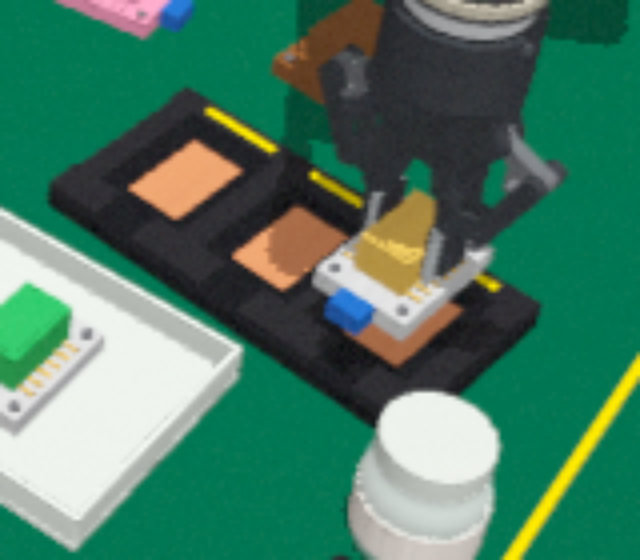

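>>> step_arm --motion '[[[0.022,0.016,0.03,0,0,-0.002,-1],[0.022,0.016,0.06,0,0,-0.002,-1],[0.022,0.016,0.08,0,0,-0.002,-1],[0.022,0.016,0.08,0,0,-0.002,-1],[0.022,0.016,0.08,0,0,-0.002,-1],[0.022,0.016,0.08,0,0,-0.002,-1],[0.022,0.016,0.08,0,0,-0.002,-1]]]'

```text
time: 9.6
eef_pos: [0.4852, 0.3595, 0.0416]
ee_rot: [0.074, 0.997, 0.0, 0.0]
ft_force: [-0.0, -0.1, -1.0]
finger_gap: 0.342
finger_force: 38.7
```

```bash
python3 - <<'E'
from h import *
s=get_state(); print(s["eef_pos"],s["finger_gap"],s["finger_force"],s["ft_force"])
rows((.486,.3585,.0245,171.4))
E
```

```text
[0.48522916 0.35952872 0.04155186] 0.3421128029651426 38.73415946960449 [-0.01029329 -0.05015246 -0.96622964]
(0.486, 0.3585, 0.0245, 171.4) -> [-0.0036, -0.0036, 0.0682, 0.0001, 0.0001, 0.0005]
```

>>> step_arm --motion '[[[-0.0035,-0.0035,0.02,0,0,0,-1],[-0.0035,-0.0035,0.04,0,0,0,-1],[-0.0035,-0.0035,0.055,0,0,0,-1],[-0.0035,-0.0035,0.066,0,0,0,-1],[-0.0035,-0.0035,0.066,0,0,0,-1],[-0.0035,-0.0035,0.066,0,0,0,-1]]]'

```text
time: 10.1
eef_pos: [0.4857, 0.3584, 0.0248]
ee_rot: [0.074, 0.997, -0.0, -0.0]
ft_force: [0.0, 0.4, -1.3]
finger_gap: 0.34
finger_force: 65.4
```

```bash
python3 - <<'E'
from h import *
s=get_state(); print(s["eef_pos"],s["finger_gap"],s["finger_force"],s["ft_force"],s["moment"])
p,d=snapshot("scene"); P=world("scene",d)
for r in modules(P,p): 
    if r[0]=="gold" and r[2][1]>.3: print(*r)
rows((.486,.3585,.0245,171.4))
cv2.imwrite("pics/c5.png",cv2.resize(p[200:340,330:490],None,fx=4,fy=4))
E
```

```text
[0.48568643 0.35838802 0.02475047] 0.33979719691504917 65.44418692588806 [ 0.04014242  0.42467938 -1.26856695] [-0.00363666  0.04576214 -0.00049537]
gold [430. 273.] [0.4869 0.3584] [54.3 31.2] -7.0 0.047 336 nose -7.5 49.5 94 plate [0.4929 0.3581] [90.3 62.2] -4.3
(0.486, 0.3585, 0.0245, 171.4) -> [-0.0011, 0.0008, 0.001, -0.0, -0.0, 0.0005]
```

View pics/c5.png

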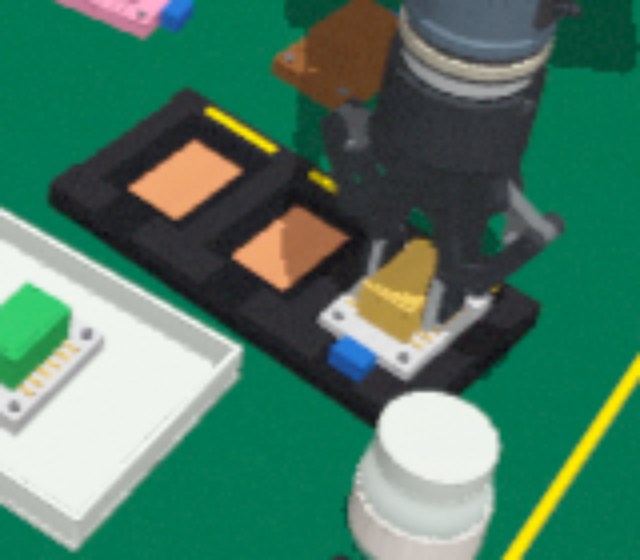

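The module is down in pocket2 with its nose in the slot. I'll release it and go to the next one.

>>> step_arm --motion '[[[0,0,0.001,0,0,0,0.3],[0,0,0.001,0,0,0,0.3],[0,0,0.001,0,0,0,0.3],[0,0,0.001,0,0,0,0.3],[0,0,-0.1,0,0,0,0.3],[0,0,-0.22,0,0,0,0.3],[0,-0.05,-0.32,0,0,0,0.3],[0,-0.2,-0.35,0,0,0,0.3],[0,-0.35,-0.35,0,0,0,0.3],[0,-0.5,-0.35,0,0,0,0.3],[0,-0.6,-0.35,0,0,0,0.3],[0,-0.6,-0.35,0,0,0,0.3]]]'

```text
time: 11.15
eef_pos: [0.4618, 0.2062, 0.1126]
ee_rot: [0.076, 0.997, -0.001, -0.001]
ft_force: [0.4, 0.6, -0.1]
finger_gap: 0.646
finger_force: 0.0
```

```bash
python3 - <<'E'
from h import *
s=get_state(); print(s["eef_pos"],s["finger_gap"],s["finger_force"],s["ft_force"],s["moment"])
rows((.4743,.0235,.06,161.7))
E
```

```text
[0.46177318 0.20624153 0.11257942] 0.6463995798019057 0.0 [ 0.44251181  0.60733259 -0.09387557] [-0.02898324  0.03521216 -0.03372594]
(0.4743, 0.0235, 0.06, 161.7) -> [-0.1611, -0.7144, 0.2114, -0.0007, -0.0008, 0.0531]
```

>>> step_arm --motion '[[[-0.03,-0.15,0,0,0,0.01,0.3],[-0.06,-0.3,0,0,0,0.02,0.3],[-0.1,-0.45,0.05,0,0,0.03,0.3],[-0.13,-0.6,0.1,0,0,0.04,0.3],[-0.16,-0.714,0.2,0,0,0.053,0.3],[-0.16,-0.714,0.2,0,0,0.053,0.3],[-0.16,-0.714,0.2,0,0,0.053,0.3],[-0.16,-0.714,0.2,0,0,0.053,0.3],[-0.16,-0.714,0.2,0,0,0.053,0.3],[-0.16,-0.714,0.2,0,0,0.053,0.3],[-0.16,-0.714,0.2,0,0,0.053,0.3]]]'

```text
time: 12.07
eef_pos: [0.4769, 0.0288, 0.0631]
ee_rot: [0.156, 0.988, 0.0, 0.001]
ft_force: [-0.7, -0.3, 0.5]
finger_gap: 0.646
finger_force: 0.0
```

```bash
python3 - <<'E'
from h import *
s=get_state(); print(s["eef_pos"],s["finger_gap"],s["finger_force"],s["ft_force"],s["moment"])
for n in("scene","top"):
    p,d=snapshot(n); cv2.imwrite(f"pics/{n}6.png",p); P=world(n,d)
    for r in modules(P,p): print(*r)
rows((.4743,.0235,.0145,161.7))
E
```

```text
[0.47692446 0.028828   0.06312652] 0.6459709498667809 0.0 [-0.65626091 -0.29080278  0.45496457] [-0.07242631 -0.00572523 -0.02927552]
gold [548.   7.] [-0.8998  0.1111] [92.6 21.2] -89.2 0.171 141
gold [226. 131.] [ 0.4334 -0.2967] [45.  16.8] 8.5 0.1205 94
gold [278. 186.] [ 0.4486 -0.0998] [56.8 30. ] 27.1 0.0366 198 nose 27.3 48.9 56 plate [ 0.4486 -0.1002] [82.8 57.7] 27.6
gold [214. 206.] [ 0.6067 -0.179 ] [58.  19.8] 2.6 0.0253 97
gold [309. 210.] [0.4772 0.0228] [49.6 35.1] -21.0 0.0368 247 nose -15.3 45.8 52 plate [0.4762 0.0223] [82.1 62. ] -18.0
gold [433. 273.] [0.4862 0.359 ] [57.8 30.6] -7.4 0.0468 458 nose -7.4 50.6 90 plate [0.4941 0.3578] [105.6  63. ] -4.6
green [139. 160.] [ 0.6345 -0.422 ] [45.4 34.7] -33.8 0.0868 313 nose -120.6 5.5 88
green [335. 283.] [0.6393 0.211 ] [54.2 31.6] -1.2 0.0411 383 nose -1.3 48.1 80 plate [0.6461 0.2095] [94.  58.7] -2.3
gold [347. 180.] [ 0.607  -0.1796] [51.8 19.5] -2.9 0.0248 111
gold [319. 237.] [ 0.4462 -0.0988] [47.3 30.7] 26.8 0.0359 213 nose 25.6 48.0 36 plate [ 0.4471 -0.0986] [80.4 55.7] 26.0
gold [401. 238.] [ 0.4333 -0.2943] [42.6 10.1] 1.7 0.1208 121
green [442. 168.] [ 0.6269 -0.4239] [42.2 38.1] 17.7 0.088 255 nose -99.8 3.6 92
green [204. 168.] [0.638  0.2105] [50.5 29.2] -1.6 0.0398 212 nose -3.4 48.6 27 plate [0.6452 0.2112] [94.8 57.2] -2.3
(0.4743, 0.0235, 0.0145, 161.7) -> [0.0038, -0.0221, 0.1939, 0.0001, 0.0003, 0.0019]
```

>>> step_arm --motion '[[[0.004,-0.022,0.04,0,0,0.002,0.3],[0.004,-0.022,0.1,0,0,0.002,0.3],[0.004,-0.022,0.16,0,0,0.002,0.3],[0.004,-0.022,0.194,0,0,0.002,0.3],[0.004,-0.022,0.194,0,0,0.002,0.3],[0.004,-0.022,0.194,0,0,0.002,0.3],[0.004,-0.022,0.194,0,0,0.002,-1],[0.004,-0.022,0.194,0,0,0.002,-1],[0.004,-0.022,0.194,0,0,0.002,-1],[0.004,-0.022,0.194,0,0,0.002,-1],[0.004,-0.022,0.194,0,0,0.002,-1],[0.004,-0.022,0.194,0,0,0.002,-1]]]'

```text
time: 13.17
eef_pos: [0.4745, 0.0227, 0.0148]
ee_rot: [0.16, 0.987, -0.0, 0.001]
ft_force: [0.6, 0.7, 6.3]
finger_gap: 0.341
finger_force: 60.9
```

```bash
python3 - <<'E'
from h import *
s=get_state(); print(s["eef_pos"],s["finger_gap"],s["finger_force"],s["ft_force"],s["moment"])
rows((.4745,.2834,.09,171.4),(.4745,.2834,.06,171.4))
E
```

```text
[0.47451007 0.02266538 0.01484854] 0.3409858465310437 60.90364694595337 [0.63153214 0.7491702  6.31444241] [0.06133196 0.04941086 0.04987026]
(0.4745, 0.2834, 0.09, 171.4) -> [0.3289, 0.9896, -0.3009, 0.0, 0.0005, -0.0545]
(0.4745, 0.2834, 0.06, 171.4) -> [0.3291, 0.9896, -0.1809, 0.0, 0.0005, -0.0545]
```

>>> step_arm --motion '[[[0,0,-0.12,0,0,0,-1],[0,0,-0.24,0,0,-0.005,-1],[0.04,0.11,-0.3,0,0,-0.01,-1],[0.08,0.24,-0.3,0,0,-0.02,-1],[0.12,0.37,-0.3,0,0,-0.025,-1],[0.17,0.5,-0.3,0,0,-0.03,-1],[0.21,0.63,-0.3,0,0,-0.04,-1],[0.25,0.76,-0.3,0,0,-0.05,-1],[0.29,0.88,-0.3,0,0,-0.0545,-1],[0.329,0.99,-0.27,0,0,-0.0545,-1],[0.329,0.99,-0.22,0,0,-0.0545,-1],[0.329,0.99,-0.18,0,0,-0.0545,-1]]]'

```text
time: 14.17
eef_pos: [0.4736, 0.2852, 0.0584]
ee_rot: [0.073, 0.997, 0.0, 0.0]
ft_force: [-0.4, 0.0, -2.6]
finger_gap: 0.336
finger_force: 60.3
```

>>> step_arm --motion '[[[0,0,0.03,0,0,0,-1],[0,0,0.03,0,0,0,-1],[0,0,0.03,0,0,0,-1],[0,0,0.03,0,0,0,-1],[0,0,0.03,0,0,0,-1]]]'

```text
time: 14.58
eef_pos: [0.4747, 0.2829, 0.0519]
ee_rot: [0.076, 0.997, 0.0, 0.0]
ft_force: [0.8, -0.9, -1.9]
finger_gap: 0.337
finger_force: 60.3
```

```bash
python3 - <<'E'
from h import *
s=get_state(); print(s["eef_pos"],s["finger_gap"],s["finger_force"],s["ft_force"],s["moment"])
rows((.4745,.2834,.0248,171.4))
p,d=snapshot("scene"); P=world("scene",d)
for r in modules(P,p): 
    if r[0]=="gold" and r[2][0]>.4: print(*r)
E
```

```text
[0.47474605 0.28288024 0.05193042] 0.3367806027579236 60.28879165649414 [ 0.81849485 -0.88383703 -1.91385433] [-1.43367562e-02 -1.60887568e-02  8.80250609e-05]
(0.4745, 0.2834, 0.0248, 171.4) -> [0.0014, 0.0019, 0.1085, 0.0001, 0.0003, -0.0005]
gold [226. 131.] [ 0.4333 -0.2953] [46.1 12.1] 2.4 0.1208 94
gold [278. 186.] [ 0.4502 -0.0991] [58.3 29.6] 26.4 0.0369 198 nose 27.5 47.2 56 plate [ 0.449  -0.1002] [85.1 57.5] 26.0
gold [214. 206.] [ 0.608  -0.1796] [60.3 21.8] 4.3 0.0255 105
gold [402. 246.] [0.4767 0.2828] [52.6 32. ] -9.8 0.074 311 nose -8.3 46.0 94 plate [0.4906 0.2893] [88.8 79.7] -66.7
gold [433. 273.] [0.4874 0.3588] [56.4 30.8] -4.3 0.0467 464 nose -7.2 49.4 91 plate [0.4953 0.3571] [109.1  61.2] -6.8
```

>>> step_arm --motion '[[[0.0015,0.002,0.03,0,0,0,-1],[0.0015,0.002,0.06,0,0,0,-1],[0.0015,0.002,0.08,0,0,0,-1],[0.0015,0.002,0.1,0,0,0,-1],[0.0015,0.002,0.108,0,0,0,-1],[0.0015,0.002,0.108,0,0,0,-1],[0.0015,0.002,0.108,0,0,0,-1]]]'

```text
time: 15.22
eef_pos: [0.4735, 0.2839, 0.0249]
ee_rot: [0.075, 0.997, -0.0, -0.0]
ft_force: [-2.5, -1.4, 5.4]
finger_gap: 0.341
finger_force: 61.2
```

```bash
python3 - <<'E'
from h import *
s=get_state(); print(s["eef_pos"],s["finger_gap"],s["finger_force"],s["ft_force"],s["moment"])
p,d=snapshot("scene"); P=world("scene",d)
for r in modules(P,p): 
    if r[0]=="gold" and r[2][0]>.4: print(*r)
cv2.imwrite("pics/c7.png",cv2.resize(p[200:340,330:490],None,fx=4,fy=4))
E
```

```text
[0.47348833 0.28394635 0.02487462] 0.34122979502618295 61.172887086868286 [-2.5401818  -1.3969795   5.39284339] [-0.17909511  0.18973902  0.01070705]
gold [226. 131.] [ 0.4331 -0.2952] [45.2 15. ] 5.4 0.1204 95
gold [278. 186.] [ 0.4467 -0.1001] [58.8 29.5] 25.9 0.0367 197 nose 26.9 51.0 55 plate [ 0.4491 -0.1   ] [86.  57.2] 26.5
gold [213. 206.] [ 0.6083 -0.1785] [57.8 20.1] 5.5 0.0254 103
gold [401. 255.] [0.4763 0.2838] [53.5 32.2] -8.5 0.047 293 nose -8.8 47.8 86 plate [0.4777 0.3004] [95.3 84.2] 80.4
gold [432. 273.] [0.4869 0.3586] [54.4 31.5] -6.4 0.0467 456 nose -7.1 49.8 91 plate [0.496  0.3428] [111.7  92.8] -5.6
```

>>> step_arm --motion '[[[0,0,0.0,0,0,0,0.3],[0,0,0.0,0,0,0,0.3],[0,0,0.0,0,0,0,0.3],[0,0,0.0,0,0,0,0.3],[0,0,-0.1,0,0,0,0.3],[0,0,-0.22,0,0,0,0.3],[0,-0.05,-0.32,0,0,0,0.3],[0,-0.2,-0.35,0,0,-0.03,0.3],[0,-0.35,-0.35,0,0,-0.06,0.3],[0,-0.5,-0.35,0,0,-0.09,0.3],[0,-0.65,-0.35,0,0,-0.12,0.3],[0,-0.7,-0.35,0,0,-0.15,0.3]]]'

```text
time: 16.27
eef_pos: [0.4464, 0.1077, 0.112]
ee_rot: [-0.161, 0.987, -0.0, -0.001]
ft_force: [0.5, -0.7, -0.8]
finger_gap: 0.65
finger_force: 0.0
```

```bash
python3 - <<'E'
from h import *
s=get_state(); print(s["eef_pos"],s["finger_gap"],s["finger_force"],s["ft_force"],s["moment"])
rows((.4467,-.099,.06,206.4))
E
```

```text
[0.4463771  0.10774494 0.11196831] 0.6499746130073926 0.0 [ 0.54642188 -0.69831864 -0.79217153] [-0.00936701 -0.01983754  0.03563086]
(0.4467, -0.099, 0.06, 206.4) -> [0.261, -0.7845, 0.2086, -0.0001, -0.0006, -0.0438]
```

>>> step_arm --motion '[[[0.05,-0.15,0,0,0,-0.01,0.3],[0.1,-0.3,0,0,0,-0.02,0.3],[0.15,-0.45,0.05,0,0,-0.03,0.3],[0.2,-0.6,0.1,0,0,-0.04,0.3],[0.25,-0.75,0.15,0,0,-0.044,0.3],[0.261,-0.785,0.2,0,0,-0.044,0.3],[0.261,-0.785,0.2,0,0,-0.044,0.3],[0.261,-0.785,0.2,0,0,-0.044,0.3],[0.261,-0.785,0.2,0,0,-0.044,0.3],[0.261,-0.785,0.2,0,0,-0.044,0.3],[0.261,-0.785,0.2,0,0,-0.044,0.3],[0.261,-0.785,0.2,0,0,-0.044,0.3]]]'

```text
time: 17.27
eef_pos: [0.4479, -0.0947, 0.0625]
ee_rot: [-0.229, 0.973, -0.0, 0.0]
ft_force: [0.5, -0.0, 0.3]
finger_gap: 0.65
finger_force: 0.0
```

```bash
python3 - <<'E'
from h import *
s=get_state(); print(s["eef_pos"],s["finger_gap"],s["finger_force"],s["ft_force"],s["moment"])
for n in("scene","top"):
    p,d=snapshot(n); cv2.imwrite(f"pics/{n}8.png",p); P=world(n,d)
    for r in modules(P,p): 
        if r[2][0]>.4: print(*r)
rows((.4467,-.099,.0148,206.4))
E
```

```text
[ 0.44789683 -0.09465654  0.06253658] 0.6504690216864603 0.0 [ 0.45342169 -0.03800759  0.29114018] [-0.00911719 -0.02355428  0.01552632]
gold [226. 131.] [ 0.4357 -0.2971] [41.5 14.1] -2.1 0.1206 94
gold [268. 182.] [ 0.4531 -0.1308] [57.3 30.7] 29.2 0.0369 189 nose 29.8 49.3 53 plate [ 0.4541 -0.1299] [83.1 56.4] 28.7
gold [213. 206.] [ 0.6088 -0.181 ] [59.8 18. ] 0.4 0.0258 98
gold [404. 254.] [0.4758 0.2839] [56.2 32.9] -8.9 0.0468 416 nose -8.6 48.5 84 plate [0.4753 0.3014] [97.1 88.7] 80.2
gold [433. 273.] [0.4879 0.3581] [53.7 31. ] -7.4 0.0468 470 nose -6.9 48.8 93 plate [0.4906 0.3449] [103.3  95.5] -9.1
green [139. 160.] [ 0.6354 -0.4229] [47.2 34.6] -28.6 0.0867 313 nose -136.0 5.0 87
green [334. 283.] [0.6387 0.2097] [53.  32.6] -2.4 0.0409 384 nose 0.2 48.8 79 plate [0.6453 0.2101] [95.3 59.5] -0.4
gold [347. 180.] [ 0.6047 -0.1808] [56.2 16.9] -1.5 0.0246 118
gold [147. 223.] [0.4859 0.359 ] [49.4 29.8] -7.7 0.0456 279 nose -7.7 49.0 46 plate [0.4875 0.3595] [82.2 61. ] -7.6
green [442. 168.] [ 0.6257 -0.4239] [43.4 33.8] 29.3 0.0877 251 nose -83.0 3.4 93
(0.4467, -0.099, 0.0148, 206.4) -> [0.0115, -0.0119, 0.1904, -0.0002, 0.0002, 0.0001]
```

The third module has been knocked about 3 cm to -y. I'll back off so the top camera has a clear view and measure it again.

>>> step_arm --motion '[[[0,0.15,-0.1,0,0,0,0.3],[0,0.3,-0.1,0,0,0,0.3],[0,0.45,-0.1,0,0,0,0.3],[0,0.45,-0.1,0,0,0,0.3],[0,0.45,-0.1,0,0,0,0.3],[0,0.45,-0.1,0,0,0,0.3],[0,0.45,-0.1,0,0,0,0.3]]]'

```text
time: 17.95
eef_pos: [0.3994, 0.0043, 0.0871]
ee_rot: [-0.227, 0.974, -0.001, 0.001]
ft_force: [0.2, -0.3, 0.3]
finger_gap: 0.649
finger_force: 0.0
```

```bash
python3 - <<'E'
from h import *
s=get_state(); print(s["eef_pos"])
for n in("scene","top"):
    p,d=snapshot(n); cv2.imwrite(f"pics/{n}9.png",p); P=world(n,d)
    for r in modules(P,p): 
        if r[0]=="gold" and r[2][0]>.4: print(*r)
rows((.4513,-.13,.06,208.7))
E
```

```text
[0.39935874 0.00427852 0.08705783]
gold [226. 131.] [ 0.4338 -0.2937] [44.6 17.4] 1.9 0.1208 94
gold [268. 182.] [ 0.4536 -0.1301] [55.6 30.1] 27.6 0.0368 193 nose 29.4 48.3 52 plate [ 0.4545 -0.1302] [84.1 57.4] 27.7
gold [213. 206.] [ 0.6088 -0.1812] [58.6 19.6] -3.5 0.0256 97
gold [404. 254.] [0.4746 0.2841] [52.8 32.5] -9.2 0.0466 421 nose -8.5 49.8 86 plate [0.4754 0.3007] [97.  88.4] 81.1
gold [433. 273.] [0.4875 0.3586] [53.9 30.4] -8.1 0.0465 460 nose -7.2 49.4 94 plate [0.4919 0.3447] [105.4  93.8] -7.6
gold [347. 180.] [ 0.606  -0.1808] [54.7 16.9] -1.7 0.0247 119
gold [330. 236.] [ 0.4511 -0.1295] [48.8 30.5] 29.4 0.0359 219 nose 28.2 47.8 36 plate [ 0.4515 -0.1289] [80.6 56.7] 28.0
gold [401. 238.] [ 0.4333 -0.2951] [42.3 11.2] 1.1 0.1202 122
(0.4513, -0.13, 0.06, 208.7) -> [0.0496, -0.5733, 0.1082, -0.0003, 0.0003, -0.0137]
```

>>> step_arm --motion '[[[0.015,-0.15,0.0,0,0,-0.01,0.3],[0.03,-0.3,0.02,0,0,-0.014,0.3],[0.045,-0.45,0.06,0,0,-0.014,0.3],[0.05,-0.573,0.1,0,0,-0.014,0.3],[0.05,-0.573,0.1,0,0,-0.014,0.3],[0.05,-0.573,0.1,0,0,-0.014,0.3],[0.05,-0.573,0.1,0,0,-0.014,0.3],[0.05,-0.573,0.1,0,0,-0.014,0.3],[0.05,-0.573,0.1,0,0,-0.014,0.3]]]'

```text
time: 18.8
eef_pos: [0.4493, -0.1278, 0.0621]
ee_rot: [-0.249, 0.968, 0.0, -0.0]
ft_force: [0.3, 0.2, 0.4]
finger_gap: 0.653
finger_force: 0.0
```

```bash
python3 - <<'E'
from h import *
s=get_state(); print(s["eef_pos"])
p,d=snapshot("scene"); P=world("scene",d)
for r in modules(P,p): 
        if r[0]=="gold" and r[2][0]>.4: print(*r[:6])
rows((.4513,-.1297,.0148,208.5))
E
```

```text
[ 0.44928707 -0.12776993  0.06212995]
gold [226. 131.] [ 0.4342 -0.2969] [47.  13.2] 3.3 0.1203
gold [268. 182.] [ 0.4538 -0.1301] [58.  29.8] 29.2 0.0371
gold [213. 206.] [ 0.6093 -0.1793] [59.6 20.5] 0.2 0.0254
gold [404. 254.] [0.4755 0.2838] [55.1 32.8] -9.5 0.0467
gold [433. 273.] [0.4878 0.3585] [53.3 31.3] -10.1 0.0469
(0.4513, -0.1297, 0.0148, 208.5) -> [-0.0027, -0.0103, 0.1896, 0.0002, -0.0001, 0.0023]
```

>>> step_arm --motion '[[[-0.003,-0.01,0.04,0,0,0.002,0.3],[-0.003,-0.01,0.1,0,0,0.002,0.3],[-0.003,-0.01,0.16,0,0,0.002,0.3],[-0.003,-0.01,0.19,0,0,0.002,0.3],[-0.003,-0.01,0.19,0,0,0.002,0.3],[-0.003,-0.01,0.19,0,0,0.002,0.3],[-0.003,-0.01,0.19,0,0,0.002,-1],[-0.003,-0.01,0.19,0,0,0.002,-1],[-0.003,-0.01,0.19,0,0,0.002,-1],[-0.003,-0.01,0.19,0,0,0.002,-1],[-0.003,-0.01,0.19,0,0,0.002,-1],[-0.003,-0.01,0.19,0,0,0.002,-1]]]'

```text
time: 19.85
eef_pos: [0.4524, -0.1309, 0.0152]
ee_rot: [-0.246, 0.969, -0.0, 0.001]
ft_force: [0.4, 1.1, 6.4]
finger_gap: 0.334
finger_force: 61.0
```

```bash
python3 - <<'E'
from h import *
s=get_state(); print(s["eef_pos"],s["finger_gap"],s["finger_force"],s["ft_force"],s["moment"])
rows((.4633,.2083,.09,171.4),(.4633,.2083,.06,171.4))
E
```

```text
[ 0.45237583 -0.13086119  0.01523197] 0.33420865799151317 61.015827655792236 [0.37030431 1.08130618 6.38892879] [ 0.2297064  -0.02760511  0.00521633]
(0.4633, 0.2083, 0.09, 171.4) -> [-0.6854, 1.1714, -0.2999, -0.0003, 0.0004, 0.206]
(0.4633, 0.2083, 0.06, 171.4) -> [-0.6853, 1.1715, -0.1799, -0.0003, 0.0004, 0.206]
```

>>> step_arm --motion '[[[0,0,-0.12,0,0,0.01,-1],[0,0,-0.24,0,0,0.02,-1],[-0.06,0.1,-0.3,0,0,0.05,-1],[-0.12,0.21,-0.3,0,0,0.08,-1],[-0.18,0.32,-0.3,0,0,0.11,-1],[-0.25,0.43,-0.3,0,0,0.14,-1],[-0.31,0.54,-0.3,0,0,0.16,-1],[-0.38,0.65,-0.3,0,0,0.18,-1],[-0.44,0.76,-0.3,0,0,0.2,-1],[-0.5,0.86,-0.3,0,0,0.206,-1],[-0.54,0.93,-0.3,0,0,0.206,-1],[-0.54,0.93,-0.3,0,0,0.206,-1]]]'

```text
time: 20.85
eef_pos: [0.4593, 0.1413, 0.0894]
ee_rot: [0.073, 0.997, 0.0, 0.0]
ft_force: [-0.4, 0.0, -1.6]
finger_gap: 0.339
finger_force: 60.4
```

```bash
python3 - <<'E'
from h import *
s=get_state(); print(s["eef_pos"],s["finger_gap"],s["finger_force"],s["ft_force"],s["moment"])
rows((.4633,.2083,.06,171.4))
E
```

```text
[0.4592742  0.14127125 0.08937444] 0.3389709000380883 60.41659712791443 [-0.44036868  0.00195323 -1.60370357] [-0.01226174 -0.00964578  0.04008831]
(0.4633, 0.2083, 0.06, 171.4) -> [0.0231, 0.2675, 0.1177, 0.0003, 0.0001, 0.0013]
```

>>> step_arm --motion '[[[0.01,0.1,0,0,0,0.001,-1],[0.02,0.2,0,0,0,0.001,-1],[0.023,0.2675,0.04,0,0,0.001,-1],[0.023,0.2675,0.1,0,0,0.001,-1],[0.023,0.2675,0.15,0,0,0.001,-1],[0.023,0.2675,0.15,0,0,0.001,-1],[0.023,0.2675,0.15,0,0,0.001,-1],[0.023,0.2675,0.15,0,0,0.001,-1],[0.023,0.2675,0.15,0,0,0.001,-1]]]'

```text
time: 21.6
eef_pos: [0.4647, 0.2046, 0.0526]
ee_rot: [0.077, 0.997, 0.0, 0.001]
ft_force: [-0.5, 0.5, -2.9]
finger_gap: 0.339
finger_force: 60.4
```

```bash
python3 - <<'E'
from h import *
s=get_state(); print(s["eef_pos"],s["finger_gap"],s["finger_force"],s["ft_force"])
rows((.4633,.2083,.0248,171.4))
p,d=snapshot("scene"); P=world("scene",d)
for r in modules(P,p): 
    if r[0]=="gold" and r[2][0]>.4: print(*r)
E
```

```text
[0.464662   0.20458726 0.05257102] 0.33938642467301905 60.43657422065735 [-0.51901562  0.53854887 -2.92052472]
(0.4633, 0.2083, 0.0248, 171.4) -> [0.0078, 0.0138, 0.1111, 0.0001, 0.0004, -0.0013]
gold [226. 131.] [ 0.4359 -0.2964] [47.1 15.6] 8.2 0.1201 93
gold [213. 206.] [ 0.609  -0.1798] [57.6 22.7] 0.2 0.0256 109
gold [374. 229.] [0.4649 0.2032] [53.1 32.2] -5.1 0.0737 263 nose -6.9 48.3 80 plate [0.476  0.2094] [86.6 81.3] -67.5
gold [404. 254.] [0.4751 0.2834] [55.4 32.4] -7.5 0.0466 413 nose -7.2 49.7 87 plate [0.4755 0.3014] [95.6 89.3] 81.4
gold [433. 273.] [0.4866 0.3586] [58.1 30.3] -6.7 0.0468 463 nose -7.3 50.1 93 plate [0.4927 0.3429] [106.6  91.7] -7.0
```

>>> step_arm --motion '[[[0.0078,0.0138,0.04,0,0,-0.001,-1],[0.0078,0.0138,0.04,0,0,-0.001,-1],[0.0078,0.0138,0.04,0,0,-0.001,-1],[0.0078,0.0138,0.04,0,0,-0.001,-1],[0.0078,0.0138,0.04,0,0,-0.001,-1],[0.0078,0.0138,0.04,0,0,-0.001,-1]]]'

```text
time: 22.15
eef_pos: [0.4628, 0.2088, 0.042]
ee_rot: [0.075, 0.997, 0.0, 0.0]
ft_force: [1.2, 0.2, -1.3]
finger_gap: 0.333
finger_force: 60.5
```

```bash
python3 - <<'E'
from h import *
s=get_state(); print(s["eef_pos"],s["finger_gap"],s["finger_force"],s["ft_force"])
rows((.4633,.2083,.0248,171.4))
E
```

```text
[0.46282808 0.20876437 0.04203895] 0.3327526517978067 60.4717218875885 [ 1.20091013  0.20793403 -1.31249639]
(0.4633, 0.2083, 0.0248, 171.4) -> [-0.0021, -0.0016, 0.069, 0.0, 0.0001, 0.0]
```

>>> step_arm --motion '[[[-0.002,-0.0015,0.02,0,0,0,-1],[-0.002,-0.0015,0.04,0,0,0,-1],[-0.002,-0.0015,0.055,0,0,0,-1],[-0.002,-0.0015,0.067,0,0,0,-1],[-0.002,-0.0015,0.067,0,0,0,-1],[-0.002,-0.0015,0.067,0,0,0,-1]]]'

```text
time: 22.65
eef_pos: [0.4629, 0.2082, 0.0253]
ee_rot: [0.075, 0.997, -0.0, -0.0]
ft_force: [-1.1, -0.5, 2.5]
finger_gap: 0.337
finger_force: 61.1
```

```bash
python3 - <<'E'
from h import *
s=get_state(); print(s["eef_pos"],s["finger_gap"],s["finger_force"],s["ft_force"])
p,d=snapshot("scene"); P=world("scene",d)
for r in modules(P,p): 
    if r[0]=="gold" and r[2][0]>.4: print(*r[:9])
E
```

```text
[0.46287528 0.20818659 0.02525437] 0.3366011852180183 61.14148736000061 [-1.07985972 -0.51019699  2.52132955]
gold [226. 131.] [ 0.435  -0.2968] [45.6 13.8] 1.6 0.1199 93
gold [213. 206.] [ 0.6097 -0.1796] [59.4 20.1] 4.4 0.0255 105
gold [374. 238.] [0.4663 0.208 ] [48.7 32.3] -10.1 0.0467 263 nose -7.8
gold [404. 254.] [0.4762 0.2838] [55.8 30.6] -9.3 0.0467 424 nose -8.3
gold [433. 273.] [0.4864 0.3588] [55.7 30.5] -6.9 0.0466 461 nose -7.5
```

Seated at the same height as the other two. I'll release, lift and move away towards -y, then check everything.

>>> step_arm --motion '[[[0,0,0.0,0,0,0,0.3],[0,0,0.0,0,0,0,0.3],[0,0,0.0,0,0,0,0.3],[0,0,0.0,0,0,0,0.3],[0,0,-0.1,0,0,0,0.3],[0,0,-0.22,0,0,0,0.3],[0.0,-0.02,-0.36,0,0,0,0.3],[0.05,-0.15,-0.5,0,0,0,0.3],[0.1,-0.3,-0.6,0,0,-0.03,0.3],[0.12,-0.45,-0.6,0,0,-0.05,0.3],[0.12,-0.6,-0.6,0,0,-0.05,0.3],[0.12,-0.75,-0.6,0,0,-0.05,0.3]]]'

```text
time: 23.7
eef_pos: [0.4047, 0.0262, 0.1762]
ee_rot: [-0.004, 1.0, -0.0, 0.001]
ft_force: [1.1, -0.1, 0.1]
finger_gap: 0.645
finger_force: 0.0
```

```bash
python3 - <<'E'
from h import *
s=get_state(); print(s["eef_pos"],s["finger_gap"])
p0=cv2.imread("pics/top0.png")
for n in("top","scene"):
    p,d=snapshot(n); cv2.imwrite(f"pics/{n}10.png",p); P=world(n,d); np.save(n+"10.npy",d)
    for r in modules(P,p): 
        if r[2][0]>.4: print(*r)
    if n=="top":
        a=cv2.resize(p[130:280,120:440],None,fx=2.4,fy=2.4,interpolation=cv2.INTER_CUBIC)
        # fixture plane check
        for c in((.4633,.2083),(.4745,.2834),(.486,.3585)):
            m=near(P,c,.04)&(p.min(-1)>110)&(P[...,2]<.032)&(P[...,2]>.012); q=P[m]
            print("plate plane",np.linalg.lstsq(np.c_[q[:,:2]-c,np.ones(len(q))],q[:,2],rcond=None)[0].round(4),len(q))
cv2.imwrite("pics/c10.png",a)
E
```

```text
[0.40469223 0.02623076 0.17620516] 0.6452622401153879
gold [347. 181.] [ 0.6047 -0.181 ] [56.8 16.7] -1.5 0.0245 121
gold [146. 223.] [0.4857 0.3584] [49.  29.4] -8.3 0.0456 270 nose -7.3 49.2 45 plate [0.4843 0.3438] [93.  83.6] 82.3
gold [174. 227.] [0.4738 0.2853] [49.5 30.7] -9.2 0.0457 268 nose -9.4 48.7 45 plate [0.4739 0.2841] [122.9  80. ] 81.5
gold [203. 231.] [0.4617 0.21  ] [48.9 30. ] -8.4 0.0457 253 nose -9.8 49.1 42 plate [0.4645 0.225 ] [92.8 80.2] 81.8
gold [401. 238.] [ 0.4332 -0.2942] [42.4 10.3] -0.4 0.1209 121
green [442. 168.] [ 0.6228 -0.4238] [44.4 33.3] 35.5 0.0878 254 nose -46.0 4.9 93
green [204. 167.] [0.6379 0.2101] [51.  28.9] -0.4 0.0397 214 nose -2.9 48.7 27 plate [0.6448 0.2112] [93.8 56.7] -2.4
plate plane [ 0.0047 -0.0059  0.0202] 316
plate plane [-0.0013  0.0044  0.0204] 308
plate plane [-0.0048  0.0086  0.0203] 302
gold [226. 131.] [ 0.4341 -0.297 ] [40.5 18. ] -4.9 0.1201 94
gold [213. 206.] [ 0.6098 -0.1801] [60.4 20.9] 1.1 0.0255 106
gold [378. 237.] [0.4633 0.2083] [56.4 31.6] -8.6 0.0464 396 nose -7.6 49.1 77 plate [0.4637 0.2257] [99.7 89.7] 81.7
gold [404. 255.] [0.4759 0.2836] [55.2 32.1] -7.3 0.0465 424 nose -8.0 48.6 85 plate [0.4735 0.2876] [125.1  88.9] 80.4
gold [433. 273.] [0.4887 0.3582] [54.3 31.1] -7.3 0.0465 469 nose -7.2 47.9 95 plate [0.4952 0.3434] [111.   91.4] -4.6
green [139. 160.] [ 0.6356 -0.42  ] [45.8 31.7] -32.3 0.0866 312 nose -120.9 7.3 87
green [335. 283.] [0.64   0.2091] [53.3 31.6] -1.7 0.0408 382 nose 1.2 47.6 79 plate [0.6463 0.2095] [95.9 59.1] -2.4
```

View pics/c10.png

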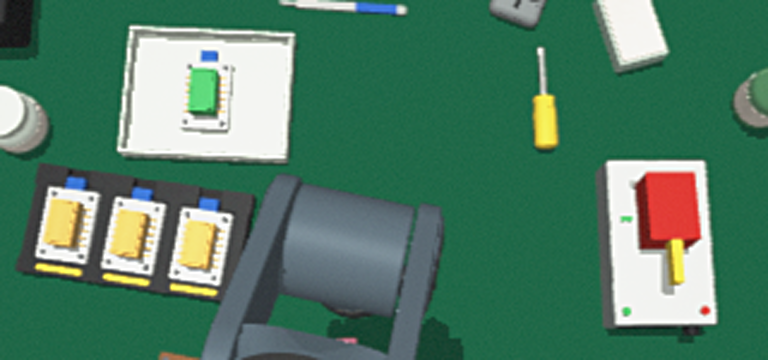

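All three gold modules sit flat in the pockets with their plate planes level, and the green one is flat in the tray. The cover is about 0.066 rad ajar, so I'll go to the tab now.

```bash
cat >> h.py <<'E'
HX,HY,HZ=.523,-.2945,.062
def G(th,dz=-.019): return (HX-.098*np.cos(th)+.04*np.sin(th),HY,HZ+.098*np.sin(th)+.04*np.cos(th)+dz,180.3)
E
python3 - <<'E'
from h import *
print(G(.066)); rows((.42,-.18,.17,180.3),(G(.066)[0],HY,.16,180.3))
E
```

```text
(np.float64(0.42785145030847815), -0.2945, np.float64(0.08937621687460066), 180.3)
(0.42, -0.18, 0.17, 180.3) -> [-0.0594, -0.81, 0.0241, -0.0005, 0.0004, -0.0022]
(np.float64(0.42785145030847815), -0.2945, 0.16, 180.3) -> [-0.0914, -1.2679, 0.0648, -0.0005, 0.0004, -0.0022]
```

>>> step_arm --motion '[[[-0.01,-0.15,0,0,0,0,0.3],[-0.02,-0.3,0,0,0,0,0.3],[-0.03,-0.45,0,0,0,0,0.3],[-0.05,-0.6,0,0,0,0,0.3],[-0.06,-0.75,0,0,0,0,0.3],[-0.07,-0.9,0,0,0,0,0.3],[-0.08,-0.95,0,0,0,0,0.3],[-0.08,-0.95,0,0,0,0,0.3],[-0.08,-0.95,0,0,0,0,0.3],[-0.08,-0.95,0,0,0,0,0.3]]]'

```text
time: 24.63
eef_pos: [0.4263, -0.2079, 0.1748]
ee_rot: [-0.004, 1.0, 0.001, -0.001]
ft_force: [-0.9, 0.7, -0.0]
finger_gap: 0.653
finger_force: 0.0
```

```bash
python3 - <<'E'
from h import *
print(get_state()["eef_pos"]); rows((G(.066)[0],HY,.16,180.3),(G(.066)[0],HY,.135,180.3))
E
```

```text
[ 0.42633882 -0.2078618   0.17476433]
(np.float64(0.42785145030847815), -0.2945, 0.16, 180.3) -> [-0.0034, -0.3467, 0.0583, 0.0007, -0.0006, 0.0009]
(np.float64(0.42785145030847815), -0.2945, 0.135, 180.3) -> [-0.0036, -0.3469, 0.1583, 0.0007, -0.0006, 0.0009]
```

>>> step_arm --motion '[[[-0.004,-0.13,0,0,0,0,0.3],[-0.004,-0.26,0,0,0,0,0.3],[-0.004,-0.347,0.06,0,0,0,0.3],[-0.004,-0.347,0.12,0,0,0,0.3],[-0.004,-0.347,0.158,0,0,0,0.3],[-0.004,-0.347,0.158,0,0,0,0.3],[-0.004,-0.347,0.158,0,0,0,0.3],[-0.004,-0.347,0.158,0,0,0,0.3],[-0.004,-0.347,0.158,0,0,0,0.3]]]'

```text
time: 25.38
eef_pos: [0.4291, -0.2959, 0.1364]
ee_rot: [-0.004, 1.0, -0.0, 0.0]
ft_force: [0.1, 0.6, 0.0]
finger_gap: 0.651
finger_force: 0.0
```

```bash
python3 - <<'E'
from h import *
print(get_state()["eef_pos"]); rows(G(.066))
E
```

```text
[ 0.42913508 -0.29594564  0.13644787]
(np.float64(0.42785145030847815), -0.2945, np.float64(0.08937621687460066), 180.3) -> [0.0052, 0.006, 0.1883, -0.0002, 0.0002, 0.001]
```

>>> step_arm --motion '[[[0.005,0.005,0.06,0,0,0.001,0.3],[0.005,0.005,0.12,0,0,0.001,0.3],[0.005,0.005,0.188,0,0,0.001,0.3],[0.005,0.005,0.188,0,0,0.001,0.3],[0.005,0.005,0.188,0,0,0.001,-1],[0.005,0.005,0.188,0,0,0.001,-1],[0.005,0.005,0.188,0,0,0.001,-1],[0.005,0.005,0.188,0,0,0.001,-1],[0.005,0.005,0.188,0,0,0.001,-1],[0.005,0.005,0.188,0,0,0.001,-1],[0.005,0.005,0.188,0,0,0.001,-1],[0.005,0.005,0.188,0,0,0.001,-1]]]'

```text
time: 26.38
eef_pos: [0.4278, -0.2966, 0.0894]
ee_rot: [-0.002, 1.0, -0.001, 0.001]
ft_force: [-2.8, -3.9, 5.0]
finger_gap: 0.105
finger_force: 60.4
```

```bash
python3 - <<'E'
from h import *
s=get_state(); print(s["eef_pos"],s["finger_gap"],s["finger_force"],s["ft_force"])
e=s["eef_pos"]-np.array(G(.066)[:3]); print(e)
for th in np.arange(.15,1.72,.15): rows(tuple(np.r_[np.array(G(th)[:3])+e,180.3].round(4)))
E
```

```text
[ 0.42779645 -0.2965986   0.08942836] 0.10549113643290772 60.37856340408325 [-2.76935148 -3.92910536  4.96779333]
[-5.50023788e-05 -2.09860031e-03  5.21453295e-05]
(np.float64(0.432), np.float64(-0.2966), np.float64(0.0972), np.float64(180.3)) -> [-0.0169, -0.0001, -0.0311, -0.0007, 0.0004, -0.0004]
(np.float64(0.4411), np.float64(-0.2966), np.float64(0.1102), np.float64(180.3)) -> [-0.0533, -0.0004, -0.083, -0.0007, 0.0004, -0.0004]
(np.float64(0.4521), np.float64(-0.2966), np.float64(0.1217), np.float64(180.3)) -> [-0.0974, -0.0007, -0.129, -0.0007, 0.0004, -0.0004]
(np.float64(0.4646), np.float64(-0.2966), np.float64(0.1314), np.float64(180.3)) -> [-0.1474, -0.001, -0.1677, -0.0007, 0.0004, -0.0004]
(np.float64(0.4785), np.float64(-0.2966), np.float64(0.1391), np.float64(180.3)) -> [-0.2031, -0.0013, -0.1984, -0.0007, 0.0004, -0.0004]
(np.float64(0.4934), np.float64(-0.2966), np.float64(0.1447), np.float64(180.3)) -> [-0.2627, -0.0016, -0.2207, -0.0007, 0.0004, -0.0004]
(np.float64(0.5089), np.float64(-0.2966), np.float64(0.148), np.float64(180.3)) -> [-0.3247, -0.0018, -0.2339, -0.0007, 0.0004, -0.0004]
(np.float64(0.5247), np.float64(-0.2966), np.float64(0.1489), np.float64(180.3)) -> [-0.3879, -0.0021, -0.2374, -0.0007, 0.0004, -0.0004]
(np.float64(0.5405), np.float64(-0.2966), np.float64(0.1474), np.float64(180.3)) -> [-0.4511, -0.0023, -0.2313, -0.0007, 0.0004, -0.0004]
(np.float64(0.5559), np.float64(-0.2966), np.float64(0.1436), np.float64(180.3)) -> [-0.5127, -0.0026, -0.216, -0.0007, 0.0004, -0.0004]
(np.float64(0.5706), np.float64(-0.2966), np.float64(0.1376), np.float64(180.3)) -> [-0.5715, -0.0027, -0.1919, -0.0007, 0.0004, -0.0004]
```

>>> step_arm --motion '[[[-0.008,0,-0.016,0,0,0,-1],[-0.017,0,-0.031,0,0,0,-1],[-0.034,0,-0.058,0,0,0,-1],[-0.053,0,-0.083,0,0,0,-1],[-0.075,0,-0.107,0,0,0,-1],[-0.097,0,-0.129,0,0,0,-1],[-0.122,0,-0.149,0,0,0,-1],[-0.147,0,-0.168,0,0,0,-1],[-0.175,0,-0.184,0,0,0,-1],[-0.203,0,-0.198,0,0,0,-1],[-0.203,0,-0.198,0,0,0,-1]]]'

```text
time: 27.3
eef_pos: [0.4771, -0.2961, 0.1376]
ee_rot: [-0.003, 1.0, -0.0, -0.002]
ft_force: [-4.1, -6.2, 0.3]
finger_gap: 0.111
finger_force: 61.1
```

```bash
python3 - <<'E'
from h import *
s=get_state(); print(s["eef_pos"],s["finger_gap"],s["finger_force"],s["ft_force"])
e=np.array([0,s["eef_pos"][1]-HY,0])
for th in np.arange(.9,1.72,.15): rows(tuple(np.r_[np.array(G(th)[:3])+e,180.3].round(4)))
p,d=snapshot("scene"); cv2.imwrite("pics/c11.png",cv2.resize(p[60:200,150:310],None,fx=4,fy=4))
E
```

```text
[ 0.47710075 -0.29610986  0.13764307] 0.11130634607687966 61.08298122882843 [-4.09975069 -6.20681272  0.32745918]
(np.float64(0.4934), np.float64(-0.2961), np.float64(0.1446), np.float64(180.3)) -> [-0.0651, -0.0004, -0.0281, -0.0003, -0.0013, 0.0002]
(np.float64(0.5089), np.float64(-0.2961), np.float64(0.1479), np.float64(180.3)) -> [-0.127, -0.0007, -0.0416, -0.0003, -0.0013, 0.0002]
(np.float64(0.5248), np.float64(-0.2961), np.float64(0.1488), np.float64(180.3)) -> [-0.1906, -0.0011, -0.0454, -0.0003, -0.0013, 0.0002]
(np.float64(0.5406), np.float64(-0.2961), np.float64(0.1474), np.float64(180.3)) -> [-0.2538, -0.0015, -0.0401, -0.0003, -0.0013, 0.0002]
(np.float64(0.556), np.float64(-0.2961), np.float64(0.1436), np.float64(180.3)) -> [-0.3155, -0.0018, -0.0252, -0.0003, -0.0013, 0.0002]
(np.float64(0.5706), np.float64(-0.2961), np.float64(0.1375), np.float64(180.3)) -> [-0.374, -0.0021, -0.001, -0.0003, -0.0013, 0.0002]
```

View pics/c11.png

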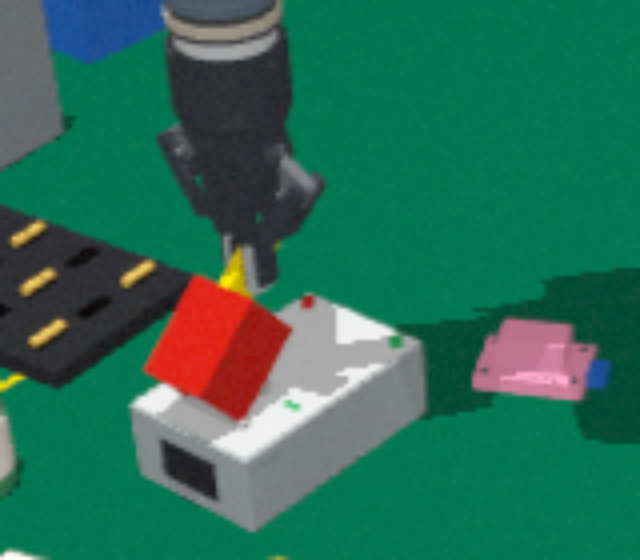

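The cover is about 0.75 rad open and still gripped, with low forces. I'll carry on along the arc.

>>> step_arm --motion '[[[-0.033,-0.003,-0.016,0,0,0,-1],[-0.065,-0.003,-0.028,0,0,0,-1],[-0.096,-0.003,-0.036,0,0,0,-1],[-0.127,-0.003,-0.042,0,0,0,-1],[-0.16,-0.003,-0.045,0,0,0,-1],[-0.19,-0.003,-0.045,0,0,0,-1],[-0.222,-0.003,-0.044,0,0,0,-1],[-0.254,-0.003,-0.04,0,0,0,-1],[-0.285,-0.003,-0.033,0,0,0,-1],[-0.3155,-0.003,-0.025,0,0,0,-1],[-0.345,-0.003,-0.014,0,0,0,-1],[-0.374,-0.003,-0.001,0,0,0,-1]]]'

```text
time: 28.35
eef_pos: [0.5694, -0.2954, 0.138]
ee_rot: [-0.002, 1.0, 0.001, -0.003]
ft_force: [-4.8, -2.1, 3.5]
finger_gap: 0.106
finger_force: 64.4
```

>>> step_arm --motion '[[[0,0,0,0,0,0,-1],[0,0,0,0,0,0,-1],[0,0,0,0,0,0,-0.4],[0,0,0,0,0,0,-0.1],[0,0,0,0,0,0,-0.1],[0,0,-0.1,0,0,0,-0.1],[0,0,-0.2,0,0,0,-0.1],[0,0,-0.3,0,0,0,-0.1],[0,0,-0.3,0,0,0,-0.1],[0,0,-0.3,0,0,0,-0.1],[0,0,-0.3,0,0,0,-0.1]]]'

```text
time: 29.27
eef_pos: [0.5714, -0.295, 0.2131]
ee_rot: [-0.002, 1.0, 0.0, -0.0]
ft_force: [-1.1, -0.1, 0.3]
finger_gap: 0.452
finger_force: 0.0
```

```bash
python3 - <<'E'
from h import *
s=get_state(); print(s["eef_pos"],s["finger_gap"],s["finger_force"],s["ft_force"])
p,d=snapshot("scene"); P=world("scene",d)
a=cv2.resize(p[60:200,150:310],None,fx=2.4,fy=2.4)
q,e=snapshot("top"); b=cv2.resize(q[170:290,340:460],None,fx=2.8,fy=2.8); cv2.imwrite("pics/c12.png",np.hstack([a,b])) ; np.save("top12.npy",e); cv2.imwrite("pics/top12.png",q)
hsv=cv2.cvtColor(p,cv2.COLOR_BGR2HSV); H,S,V=[hsv[...,i].astype(int) for i in range(3)]
r=near(P,(.53,-.29),.12)&((H<8)|(H>172))&(S>130)&(P[...,2]>.07)
print("red",P[r].min(0),P[r].max(0))
y=near(P,(.56,-.29),.08)&(H>18)&(H<35)&(S>90)&(P[...,2]>.1); print("tab",P[y].mean(0),P[y].min(0),P[y].max(0))
E
```

```text
[ 0.57144144 -0.29504003  0.21310892] 0.4521149483694353 0.0 [-1.08575361 -0.11115977  0.32315564]
red [ 0.52105282 -0.32267868  0.07010365] [ 0.58110278 -0.26481464  0.13803055]
tab [ 0.56591671 -0.29301852  0.15853227] [ 0.53195122 -0.31453856  0.13202675] [ 0.5801503  -0.28711006  0.18116527]
```

View pics/c12.png

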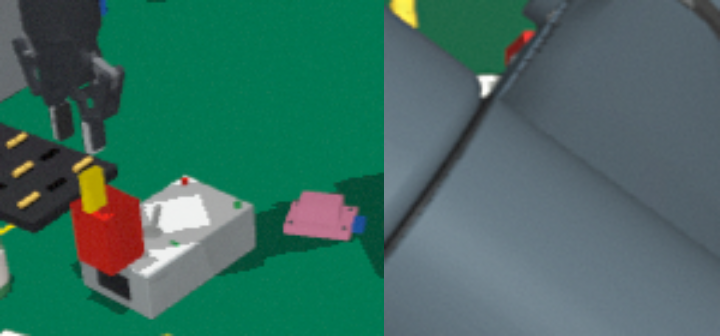

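```bash
python3 - <<'E'
from h import *
p,d=snapshot("scene"); P=world("scene",d)
m=(abs(P[...,0]-.486)<.018)&(abs(P[...,1]+.294)<.035)&(P[...,2]>.066)&(P[...,2]<.11)
q=P[m]; print(len(q)); 
for lo in np.arange(.066,.106,.006):
    t=q[(q[:,2]>=lo)&(q[:,2]<lo+.006)]
    if len(t): print(lo.round(3),len(t),t.mean(0).round(4),t.min(0).round(4),t.max(0).round(4))
rows((.486,-.288,.19,180.3),(.486,-.288,.083,180.3))
E
```

```text
41
0.066 7 [ 0.4883 -0.2918  0.0681] [ 0.4788 -0.3025  0.0662] [ 0.4922 -0.2868  0.0704]
0.072 7 [ 0.4904 -0.2894  0.0752] [ 0.484  -0.2941  0.0733] [ 0.4937 -0.2838  0.0772]
0.078 5 [ 0.4917 -0.2852  0.0829] [ 0.4877 -0.2898  0.0815] [ 0.4946 -0.2826  0.0838]
0.084 5 [ 0.4909 -0.2855  0.0868] [ 0.4883 -0.2873  0.0849] [ 0.4923 -0.2834  0.0883]
0.09 5 [ 0.4901 -0.2817  0.093 ] [ 0.4866 -0.2861  0.0909] [ 0.4935 -0.2787  0.0959]
0.096 10 [ 0.4888 -0.2826  0.099 ] [ 0.4838 -0.286   0.0961] [ 0.4934 -0.2784  0.102 ]
0.102 2 [ 0.4904 -0.2794  0.1029] [ 0.4886 -0.2813  0.1027] [ 0.4922 -0.2776  0.1031]
(0.486, -0.288, 0.19, 180.3) -> [0.3395, 0.0289, 0.0886, 0.0007, -0.0007, -0.0005]
(0.486, -0.288, 0.083, 180.3) -> [0.3386, 0.028, 0.5166, 0.0007, -0.0007, -0.0005]
```

>>> step_arm --motion '[[[0.12,0.03,0,0,0,0,0],[0.24,0.032,0,0,0,0,0],[0.336,0.032,0,0,0,0,0],[0.336,0.032,0,0,0,0,0],[0.336,0.032,0.1,0,0,0,0],[0.336,0.032,0.22,0,0,0,0],[0.336,0.032,0.32,0,0,0,0],[0.336,0.032,0.32,0,0,0,0],[0.336,0.032,0.32,0,0,0,0],[0.336,0.032,0.32,0,0,0,0]]]'

```text
time: 30.25
eef_pos: [0.4886, -0.2885, 0.134]
ee_rot: [-0.002, 1.0, -0.0, 0.001]
ft_force: [-0.6, -0.3, -0.0]
finger_gap: 0.499
finger_force: 0.0
```

```bash
python3 - <<'E'
from h import *
s=get_state(); print(s["eef_pos"],s["finger_gap"],s["ft_force"])
rows((.487,-.287,.083,180.3),(.487,-.318,.083,180.3))
E
```

```text
[ 0.48855008 -0.28853697  0.13400813] 0.49930120597891076 [-0.58368332 -0.33046911 -0.03125011]
(0.487, -0.287, 0.083, 180.3) -> [0.0064, 0.0063, 0.204, -0.0002, 0.0003, -0.0005]
(0.487, -0.318, 0.083, 180.3) -> [0.0069, -0.1177, 0.2041, -0.0002, 0.0003, -0.0005]
```

>>> step_arm --motion '[[[0.006,0.006,0.06,0,0,0,0],[0.006,0.006,0.13,0,0,0,0],[0.006,0.006,0.204,0,0,0,0],[0.006,0.006,0.204,0,0,0,0],[0.006,0.006,0.204,0,0,0,0],[0.006,-0.02,0.204,0,0,0,0],[0.006,-0.05,0.204,0,0,0,0],[0.006,-0.08,0.204,0,0,0,0],[0.006,-0.11,0.204,0,0,0,0],[0.006,-0.13,0.204,0,0,0,0],[0.006,-0.13,0.204,0,0,0,0],[0.006,-0.13,0.204,0,0,0,0]]]'

```text
time: 31.25
eef_pos: [0.4863, -0.3215, 0.0826]
ee_rot: [-0.002, 1.0, -0.001, 0.0]
ft_force: [-0.0, 0.9, 0.7]
finger_gap: 0.499
finger_force: 0.0
```

>>> step_arm --motion '[[[0,-0.01,0,0,0,0,0],[0,-0.018,0,0,0,0,0],[0,-0.018,0,0,0,0,0],[0,-0.018,0,0,0,0,0]]]'

```text
time: 31.58
eef_pos: [0.4859, -0.3239, 0.0821]
ee_rot: [-0.002, 1.0, 0.001, -0.001]
ft_force: [0.4, 4.2, 0.2]
finger_gap: 0.502
finger_force: 1.8
```

```bash
cat >> h.py <<'E'
def toggle():
    p,d=snapshot("scene"); P=world("scene",d)
    m=(abs(P[...,0]-.486)<.018)&(abs(P[...,1]+.294)<.035)&(P[...,2]>.066)&(P[...,2]<.11)&(p.min(-1)>60)
    q=P[m]
    for lo in np.arange(.066,.106,.008):
        t=q[(q[:,2]>=lo)&(q[:,2]<lo+.008)]
        if len(t): print(lo.round(3),len(t),t.mean(0).round(4))
    return p
E
python3 - <<'E'
from h import *
s=get_state(); print(s["eef_pos"],s["finger_gap"],s["ft_force"]); toggle()
E
```

```text
[ 0.48592066 -0.32385699  0.08206121] 0.5018161174522018 [0.43197931 4.15155608 0.22253294]
0.066 12 [ 0.4898 -0.2971  0.0693]
0.074 9 [ 0.4886 -0.3013  0.0758]
0.082 8 [ 0.4899 -0.2969  0.0866]
0.09 11 [ 0.4936 -0.297   0.0944]
0.098 9 [ 0.4892 -0.2955  0.1022]
```

>>> step_arm --motion '[[[0,-0.01,0,0,0,0,0],[0,-0.02,0,0,0,0,0],[0,-0.02,0,0,0,0,0],[0,-0.02,0,0,0,0,0],[0,-0.02,0,0,0,0,0]]]'

```text
time: 32.05
eef_pos: [0.4856, -0.3247, 0.0816]
ee_rot: [-0.001, 1.0, 0.005, -0.001]
ft_force: [4.2, 12.6, 1.6]
finger_gap: 0.505
finger_force: 6.2
```

```bash
python3 - <<'E'
from h import *
s=get_state(); print(s["eef_pos"],s["finger_gap"],s["ft_force"]); 
E
```

```text
[ 0.4856227  -0.32472597  0.08163986] 0.505014245705305 [ 4.17097244 12.6484169   1.59055184]
```

>>> step_arm --motion '[[[0,0.04,0,0,0,0,0],[0,0.08,0,0,0,0,0],[0,0.08,-0.05,0,0,0,0],[0,0.08,-0.15,0,0,0,0],[0,0.08,-0.3,0,0,0,0],[0,0.08,-0.45,0,0,0,0],[0,0.08,-0.54,0,0,0,0],[0,0.08,-0.54,0,0,0,0],[0,0.08,-0.54,0,0,0,0]]]'

```text
time: 32.8
eef_pos: [0.487, -0.3113, 0.2194]
ee_rot: [-0.002, 1.0, -0.002, 0.002]
ft_force: [-0.1, 0.1, 0.1]
finger_gap: 0.501
finger_force: 0.0
```

```bash
python3 - <<'E'
from h import *
s=get_state(); print(s["eef_pos"],s["finger_gap"],s["ft_force"]); p=toggle()
cv2.imwrite("pics/c13.png",cv2.resize(p[90:180,180:280],None,fx=5,fy=5,interpolation=cv2.INTER_CUBIC))
rows((.5705,-.2955,.21,180.3))
E
```

```text
[ 0.48698961 -0.31125272  0.21944638] 0.5010130730489377 [-0.12177938  0.11895343  0.07468327]
0.066 15 [ 0.4903 -0.2965  0.0693]
0.074 10 [ 0.4891 -0.3011  0.0782]
0.082 9 [ 0.4892 -0.3047  0.0872]
0.09 6 [ 0.4891 -0.3055  0.0945]
0.098 4 [ 0.4886 -0.3092  0.1028]
(0.5705, -0.2955, 0.21, 180.3) -> [-0.338, 0.0579, 0.031, -0.0005, 0.0002, -0.0004]
```

View pics/c13.png

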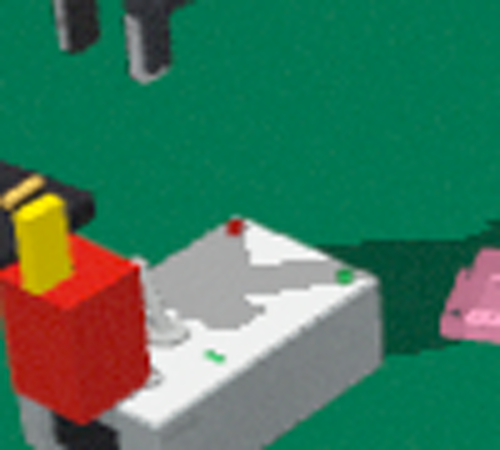

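The toggle now leans to -y by about 0.4 rad, and the push met its stop. Next I'll regrip the tab to close the cover.

>>> step_arm --motion '[[[-0.1,0.04,0,0,0,0,0],[-0.22,0.057,0,0,0,0,0],[-0.338,0.057,0,0,0,0,0],[-0.338,0.057,0,0,0,0,0],[-0.338,0.057,0,0,0,0,0],[-0.338,0.057,0,0,0,0,0],[-0.338,0.057,0,0,0,0,0]]]'

```text
time: 33.43
eef_pos: [0.569, -0.2951, 0.2161]
ee_rot: [-0.002, 1.0, 0.001, -0.001]
ft_force: [0.0, 0.3, 0.3]
finger_gap: 0.498
finger_force: 0.0
```

```bash
python3 - <<'E'
from h import *
s=get_state(); print(s["eef_pos"],s["finger_gap"],s["ft_force"])
rows((.570,-.296,.138,180.3))
E
```

```text
[ 0.56903611 -0.29510484  0.21606251] 0.4977893622680163 [0.02872444 0.3117223  0.33136925]
(0.57, -0.296, 0.138, 180.3) -> [-0.0048, -0.0041, 0.3122, 0.0005, -0.0009, -0.0007]
```

>>> step_arm --motion '[[[-0.004,-0.004,0.1,0,0,0,0],[-0.004,-0.004,0.2,0,0,0,0],[-0.004,-0.004,0.28,0,0,0,0],[-0.004,-0.004,0.312,0,0,0,0],[-0.004,-0.004,0.312,0,0,0,0],[-0.004,-0.004,0.312,0,0,0,-1],[-0.004,-0.004,0.312,0,0,0,-1],[-0.004,-0.004,0.312,0,0,0,-1],[-0.004,-0.004,0.312,0,0,0,-1],[-0.004,-0.004,0.312,0,0,0,-1],[-0.004,-0.004,0.312,0,0,0,-1]]]'

```text
time: 34.35
eef_pos: [0.5725, -0.2957, 0.1411]
ee_rot: [-0.002, 1.0, 0.0, 0.001]
ft_force: [0.8, 5.3, 6.0]
finger_gap: 0.107
finger_force: 59.7
```

```bash
python3 - <<'E'
from h import *
s=get_state(); print(s["eef_pos"],s["finger_gap"],s["finger_force"],s["ft_force"])
e=np.array([0,s["eef_pos"][1]-HY,0])
for th in np.arange(1.5,-.01,-.15): rows(tuple(np.r_[np.array(G(th)[:3])+e,180.3].round(4).tolist()))
E
```

```text
[ 0.57254722 -0.29569952  0.14106428] 0.10660830202189181 59.72666144371033 [0.80038399 5.26550612 5.95524237]
(0.556, -0.2957, 0.1436, 180.3) -> [0.0662, 0.0003, -0.0103, 0.0001, 0.0007, -0.0004]
(0.5406, -0.2957, 0.1474, 180.3) -> [0.1277, 0.0005, -0.0256, 0.0001, 0.0007, -0.0004]
(0.5248, -0.2957, 0.1488, 180.3) -> [0.1909, 0.0008, -0.0314, 0.0001, 0.0007, -0.0004]
(0.5089, -0.2957, 0.1479, 180.3) -> [0.2545, 0.001, -0.0279, 0.0001, 0.0007, -0.0004]
(0.4934, -0.2957, 0.1446, 180.3) -> [0.3166, 0.0013, -0.0148, 0.0001, 0.0007, -0.0004]
(0.4786, -0.2957, 0.1391, 180.3) -> [0.3758, 0.0015, 0.007, 0.0001, 0.0007, -0.0004]
(0.4647, -0.2957, 0.1313, 180.3) -> [0.4315, 0.0017, 0.0381, 0.0001, 0.0007, -0.0004]
(0.4522, -0.2957, 0.1216, 180.3) -> [0.4816, 0.0019, 0.0768, 0.0001, 0.0007, -0.0004]
(0.4412, -0.2957, 0.1102, 180.3) -> [0.5256, 0.002, 0.1223, 0.0001, 0.0007, -0.0004]
(0.4321, -0.2957, 0.0972, 180.3) -> [0.5622, 0.0022, 0.1742, 0.0001, 0.0007, -0.0004]
(0.425, -0.2957, 0.083, 180.3) -> [0.5907, 0.0023, 0.231, 0.0001, 0.0007, -0.0004]
```

>>> step_arm --motion '[[[0.033,0,-0.012,0,0,0,-1],[0.066,0,-0.022,0,0,0,-1],[0.13,0,-0.037,0,0,0,-1],[0.195,0,-0.042,0,0,0,-1],[0.26,0,-0.038,0,0,0,-1],[0.324,0,-0.024,0,0,0,-1],[0.384,0,-0.001,0,0,0,-1],[0.441,0,0.031,0,0,0,-1],[0.492,0,0.072,0,0,0,-1],[0.515,0,0.095,0,0,0,-1],[0.515,0,0.095,0,0,0,-1]]]'

```text
time: 35.27
eef_pos: [0.4421, -0.2967, 0.1156]
ee_rot: [-0.002, 1.0, 0.0, -0.0]
ft_force: [0.3, 3.5, 3.8]
finger_gap: 0.109
finger_force: 58.9
```

```bash
python3 - <<'E'
from h import *
s=get_state(); print(s["eef_pos"],s["finger_gap"],s["finger_force"],s["ft_force"])
e=np.array([0,s["eef_pos"][1]-HY,0])
for th in (.3,.2,.1,.0): rows(tuple(np.r_[np.array(G(th)[:3])+e+.003*np.array([-np.cos(th),0,np.sin(th)]),180.3].round(4).tolist()))
E
```

```text
[ 0.44213321 -0.29665948  0.11563451] 0.10867439139141394 58.88039767742157 [0.3263697  3.49916759 3.78413802]
(0.4383, -0.2967, 0.1111, 180.3) -> [0.0153, -0.0001, 0.0181, 0.0002, -0.0001, -0.0006]
(0.432, -0.2967, 0.1023, 180.3) -> [0.0405, -0.0001, 0.0534, 0.0002, -0.0001, -0.0006]
(0.4265, -0.2967, 0.0929, 180.3) -> [0.0625, -0.0, 0.091, 0.0002, -0.0001, -0.0006]
(0.422, -0.2967, 0.083, 180.3) -> [0.0805, 0.0, 0.1306, 0.0002, -0.0001, -0.0006]
```

>>> step_arm --motion '[[[0.008,0,0.009,0,0,0,-1],[0.015,0,0.018,0,0,0,-1],[0.028,0,0.036,0,0,0,-1],[0.04,0,0.053,0,0,0,-1],[0.052,0,0.072,0,0,0,-1],[0.0625,0,0.091,0,0,0,-1],[0.072,0,0.111,0,0,0,-1],[0.08,0,0.131,0,0,0,-1],[0.08,0,0.145,0,0,0,-1],[0.08,0,0.145,0,0,0,-1],[0.08,0,0.145,0,0,0,-1]]]'

```text
time: 36.18
eef_pos: [0.4227, -0.2969, 0.0836]
ee_rot: [-0.003, 1.0, -0.0, -0.0]
ft_force: [-5.2, 7.5, 33.4]
finger_gap: 0.104
finger_force: 64.5
```

```bash
cat >> h.py <<'E'
def cover():
    p,d=snapshot("scene"); P=world("scene",d)
    hsv=cv2.cvtColor(p,cv2.COLOR_BGR2HSV); H,S,V=[hsv[...,i].astype(int) for i in range(3)]
    rd=near(P,(0.48,-0.28),0.1)&((H<8)|(H>172))&(S>130)&(P[...,2]>0.07)
    t=P[rd]; t=t[t[:,2]>.107]
    if len(t)>20: print("plane",np.linalg.lstsq(np.c_[t[:,:2]-[.49,-.294],np.ones(len(t))],t[:,2],rcond=None)[0].round(4),len(t))
    ye=near(P,(0.43,-0.29),0.05)&(H>18)&(H<35)&(S>90)&(P[...,2]>0.07); q=P[ye]; print("tab z",np.percentile(q[:,2],[50,75,90,98]).round(4))
    return p
E
python3 - <<'E'
from h import *
s=get_state(); print(s["eef_pos"],s["finger_gap"],s["finger_force"],s["ft_force"]); cover()
E
```

```text
[ 0.42269948 -0.29690831  0.08358085] 0.10407639087822924 64.50400829315186 [-5.15924226  7.49857046 33.37415442]
plane [ 0.0082 -0.0263  0.1133] 330
tab z [0.1125 0.1145 0.1156 0.1202]
```

>>> step_arm --motion '[[[0,0,-0.008,0,0,0,-1],[0,0,-0.008,0,0,0,0],[0,0,-0.008,0,0,0,0.1],[0,0,-0.008,0,0,0,0.1],[0,0,-0.008,0,0,0,0.1],[0,0,-0.1,0,0,0,0.1],[0,0,-0.22,0,0,0,0.1],[0.1,0.05,-0.35,0,0,0,0.1],[0.1,0.2,-0.4,0,0,0,0.1],[0.1,0.35,-0.4,0,0,0,0.1],[0.1,0.5,-0.4,0,0,0,0.1],[0.1,0.5,-0.4,0,0,0,0.1]]]'

```text
time: 37.23
eef_pos: [0.3943, -0.1656, 0.179]
ee_rot: [-0.004, 1.0, 0.003, -0.003]
ft_force: [-0.7, 0.4, -1.6]
finger_gap: 0.547
finger_force: 0.0
```

>>> step_arm --motion '[[[0,0.1,0,0,0,0,0.1],[0,0.1,0,0,0,0,0.1],[0,0.1,0,0,0,0,0.1],[0,0.1,0,0,0,0,0.1]]]'

```text
time: 37.57
eef_pos: [0.3979, -0.1481, 0.1793]
ee_rot: [-0.002, 1.0, -0.0, 0.0]
ft_force: [-0.2, -0.8, 0.4]
finger_gap: 0.549
finger_force: 0.0
```

```bash
python3 - <<'E'
from h import *
s=get_state(); print(s["eef_pos"],s["finger_gap"],s["time"]); p=cover()
cv2.imwrite("pics/scene14.png",p)
P=world("scene",snapshot("scene")[1])
for r in modules(P,p):
    if r[2][0]>.4: print(*r[:6])
E
```

```text
[ 0.39792523 -0.14811296  0.17928929] 0.5487125382092244 37.5667
plane [-0.0095 -0.0239  0.1135] 334
tab z [0.1089 0.1133 0.1153 0.1162]
gold [227. 133.] [ 0.4295 -0.2968] [42.  15.3] 2.4 0.1126
gold [213. 206.] [ 0.6093 -0.1799] [60.9 19.8] 2.6 0.0253
gold [378. 237.] [0.4638 0.2087] [53.  32.7] -6.2 0.0465
gold [404. 254.] [0.4755 0.2838] [53.4 31.8] -8.2 0.0465
gold [433. 273.] [0.4871 0.3589] [55.2 30. ] -7.3 0.0469
green [139. 160.] [ 0.6326 -0.4218] [46.9 30.6] -22.0 0.0862
green [335. 283.] [0.6395 0.2101] [53.  31.4] -3.2 0.0411
```

View pics/scene14.png

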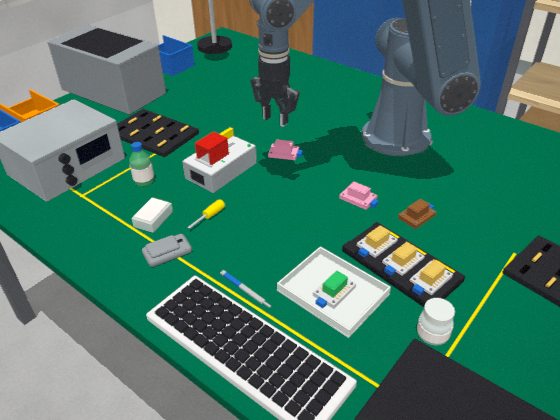

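```bash
python3 - <<'E'
from h import *
for n in ("scene","top"):
  A=[];B=[]
  for i in range(8):
    p,d=snapshot(n); P=world(n,d)
    hsv=cv2.cvtColor(p,cv2.COLOR_BGR2HSV); H,S,V=[hsv[...,i].astype(int) for i in range(3)]
    rd=near(P,(0.48,-0.28),0.1)&((H<8)|(H>172))&(S>130)&(P[...,2]>0.107); t=P[rd]; A.append(t)
    ye=near(P,(0.43,-0.29),0.05)&(H>18)&(H<35)&(S>90)&(P[...,2]>0.107); B.append(P[ye])
  t=np.concatenate(A); b=np.concatenate(B)
  print(n,np.linalg.lstsq(np.c_[t[:,:2]-[.49,-.294],np.ones(len(t))],t[:,2],rcond=None)[0].round(4),"tab",b.mean(0).round(4))
E
```

```text
scene [ 0.0016 -0.0216  0.1134] tab [ 0.4291 -0.295   0.1125]
top [-0.0025 -0.0005  0.1124] tab [nan nan nan]<stdin>:10: RuntimeWarning: Mean of empty slice.
  ret = um.true_divide(
```

The cover slope is zero within noise, so it is fully shut. Everything else is in place and the robot is touching nothing.

```bash
python3 -c "
from rig import bot
print(bot.finish_job())"
```

```text
the job is handed in; nothing more can be done
None
```

I handed the job in at about 38 s. The green module lies flat in the tray and all three gold modules sit flat in the pockets, noses in their slots. The toggle was pushed to its armed stop and the cover is fully shut again.

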